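# Put the milling accessories back in their cut-out trays

### The job

Put the four milling accessories away: stand the square collet block, the hexagonal collet block, the drill chuck and the V-block, upright as they are now, each in the tray whose cut-out has its shape, fully down on the green floor. Lower each one in, do not drop it, and leave the oil bottle and the dial gauge where they are.

Things in the scene. Friction and masses are not known exactly. Their poses are not given: they have to be found in the camera images.
- square_block_mid (a point): Square steel collet block standing on end, 0.6 kg: a body 46 x 46 mm and 55 mm high with flat sides, and on it a dark round slotted nut, 42 mm across, 20 mm high; 75 mm high in all. Origin on its axis, half-way up (37.5 mm above its underside). x and y are square to the flat sides, z up.
- hex_block_mid (a point): Hexagonal steel collet block standing on end, 0.6 kg: a six-sided body 46 mm across flats (53 mm across corners), 55 mm high, and on it the same dark nut, 42 mm across, 20 mm high; 75 mm high in all. Origin on its axis, half-way up (37.5 mm above its underside). Opposite flat sides face along x, and along x turned by 60 and 120 degrees about z; z up.
- drill_chuck_mid (a point): Round steel drill chuck standing on its back with the jaws up, 0.5 kg: 40 mm across at the foot, 44 mm across from 18 to 56 mm above the underside (dark band in the middle), then a toothed ring and a cone; 76 mm high. Origin on its axis, half-way up (38 mm above its underside); z up.
- vee_block_mid (a point): Oblong steel V-block, 0.8 kg: 60 mm long (x), 40 mm wide (y), 56 mm high, with a V groove 32 mm wide and 16 mm deep along x in its top and a slot 5 mm deep, 20 to 28 mm above the underside, along both long sides. Origin at its middle, half-way up (28 mm above its underside); z up.
- square_tray_seat (a point): Tray for the square block, fixed: a dark board 88 x 88 mm, 16 mm high, with a square cut-out 62 x 62 mm, 8 mm deep, with a green floor. Its origin is the middle of the cut-out's floor, 8 mm above the bench and 8 mm below the tray's top; z up, x and y square to the cut-out's sides.
- hex_tray_seat (a point): Tray for the hexagonal block, fixed: a dark board 88 (x) x 94 mm (y), 16 mm high, with a six-sided cut-out 62 mm across flats, 8 mm deep, with a green floor. Its origin is the middle of the cut-out's floor, 8 mm above the bench and 8 mm below the tray's top; z up; opposite flats face along x, and along x turned by 60 and 120 degrees.
- chuck_tray_seat (a point): Tray for the drill chuck, fixed: a dark board 120 (x) x 88 mm (y), 16 mm high, with a round cut-out 60 mm across, 8 mm deep, with a green floor, and beside it (60 mm to +x) an oblong pocket, 30 x 78 mm, with the chuck's T-shaped key, which stays there and stands no higher than the board. Its origin is the middle of the cut-out's floor, 8 mm above the bench and 8 mm below the tray's top; z up.
- vee_tray_seat (a point): Tray for the V-block, fixed: a dark board 98 (x) x 108 mm (y), 16 mm high, with an oblong cut-out 76 mm long (x) and 56 mm wide (y), 8 mm deep, with a green floor, and beside it (54 mm to +y) a smaller pocket, 72 x 30 mm, with the block's U-shaped clamp, which stays there and stands no higher than the board. Its origin is the middle of the cut-out's floor, 8 mm above the bench and 8 mm below the tray's top; z up.
- oil_bottle_mid (a point): Bystander, stays put: upright loose amber oil bottle with a white band and a red spout, 40 mm across, 112 mm high, 0.1 kg. Origin on its axis, half-way up; z up.
- dial_gauge_mid (a point): Bystander, stays put: loose dial gauge lying on its back, a round case 44 mm across and 17 mm high with a white face, and a stem that reaches 56 mm from the case's middle along +x; 0.13 kg. Origin in the middle of the case, 8.5 mm above the bench; z up.

How it is judged:
By the outcome, as a careful person would: the job done as asked, in the order asked, and still so for the second after the job is handed in, with the robot touching nothing.
It also fails if it takes over 109 s, if anything falls off the work surface, if the arm or the gripper's body presses on something with over 40 N, if the wrist force passes 120 N, or if a joint passes its speed limit or range.

### The arm

A 7-joint arm with a two-finger parallel gripper is mounted at the origin on the work surface. World frame = base frame: x ahead of the robot, y to its left, z up, the work surface at z = 0. Lengths are in mm, angles in rad, forces in N, time in s.
With the tool pointing down it reaches from about 400 to 875 mm from the base axis. Payload 4.4 kg.
Tool frame: the origin (TCP) lies at the very end of the fingers, on their centre line; the grasp point (between the pads) lies 19 mm behind it; z points along the fingers, y is the direction in which the jaws open and shut (so a half turn about z gives the same grasp; the last joint's range is limited). The gripper opens to 85 mm and grips with 20 to 120 N. Pads are 22 mm wide; open, the fingers measure 114 mm over their backs; the gripper's body (76 mm by 85 mm) begins 54 mm behind the grasp point. The pads swing forward as they close: fully open they stand 13 mm farther back than shut.
Start: joints at [-1.325, 0.628, 0.038, 1.517, -0.027, 0.996, -0.02], TCP at [199.378, 618.681, 231.313] pointing down, gripper open.
Joint ranges: [-3.06, 3.06], [-0.37, 2.12], [-1.25, 1.32], [0.18, 2.47], [-1.1, 4.24], [0.23, 1.98], [-2.94, 2.94]. Speed limits (rad/s): [2.57, 2.57, 3.14, 3.14, 3.14, 3.14, 3.14].

### API

Orientations are given as [roll, pitch, yaw] about the fixed x, y, z axes, in that order (R = Rz(yaw) Ry(pitch) Rx(roll)).
In Python, from cell import ctrl gives the robot as it stands. The module is installed in compiled form; this text tells all that it offers.
- The arm moves only by the shell command python3 -m jog 'ROWS'. ROWS is text: rows parted by semicolons, each of 7 numbers parted by spaces: the shift along the tool's x, y, z in mm, then the turn, a rotation vector about the tool's x, y, z in degrees, then the opening, from -1 (shut) to 1 (fully open). In form: x y z wx wy wz claw; .... A call has 1 to 8 rows; each row is the pose to reach, as a shift and turn from the pose commanded when the call began, along the tool's axes at that moment; what a row does not reach only later rows make up. A row lasts 1/8 s, in which the tool goes at most 62.5 mm and 10.7 degrees, less where a joint would pass 70% of its speed; a pose out of reach is approached as far as the arm can. A call with a gripper value outside its range is refused whole. The fingers move at their own pace and stop on an object; the grip force is fixed at half the most. Time passes only in rows, so rows that repeat a pose let the fingers close. It gives the time, the measured TCP pose, the force and the opening at its end, in the units of the state.
- ctrl.read_state(): the state, without advancing time (a new reading comes with each control period).
- ctrl.get_image(name): name is "scene" or "top" or "wrist"; returns a dict with "image" (420x560x3 uint8, red, green, blue), "z_map" (420x560 float32, mm along the optical axis (not along the pixel's ray), 0 where there is no reading), "vertical_fov" (degrees; the focal length in pixels is half the picture's height over the tangent of half this angle, whatever the lens; pixels are square), "cx", "cy" (the principal point, pixels), "extrinsics" (4x4, takes a point from world to camera coordinates); the wrist camera has in their place "hand_eye" (4x4, takes a point from camera to tool coordinates, whose origin is the TCP and whose axes are the flange's). Camera axes: x right, y down, z forward; pixel columns grow to the right and rows downward; lengths in mm; the calibration is good to about 2 mm. A picture is of the moment at which its call begins: read the wrist's pose just before it.
- ctrl.finish_job(): hands the job in, once; it reports no verdict.
The state is a dict: "clock": time; "qpos": joint angles; "qd": joint speeds; "tau": joint torques, N m; "eef_pos": TCP position; "tool_rot": TCP orientation; "force": force on the tool from outside, world axes, zero at the start; "torque": the same for the moment, N m; "width": finger opening in mm.
Only numpy, scipy, OpenCV 4.12 (cv2) and the standard library are available. Lean on these libraries where they do the work, as an engineer would, in place of code of your own. Each camera call takes 0.05 s, during which the arm holds its last target.

## Working session

There is one attempt and no reset: what is moved stays moved. The work goes in short steps, Python scripts to look and compute and a shell command to move; the robot and the scene stay as the last step left them, time stands still between calls to the robot, and variables do not carry over. Pictures are saved under pics/ and viewed, and the job is handed in when it is done.

```bash
mkdir -p pics; ls; python3 - <<'E'
from cell import ctrl
import cv2,pickle,numpy as np
np.set_printoptions(precision=4,suppress=True)
s=ctrl.read_state(); print(s)
d={}
for n in("scene","top","wrist"):
    i=ctrl.get_image(n); d[n]=i; cv2.imwrite(f"pics/{n}0.png",i["image"][:,:,::-1])
    print(n,{k:v for k,v in i.items() if k not in("image","z_map")})
d["state"]=s
pickle.dump(d,open("d0.pkl","wb"))
E
```

```text
pics
{'clock': 0.0, 'qpos': array([-1.3248,  0.6293,  0.0384,  1.5184, -0.027 ,  0.9963, -0.02  ]), 'qd': array([-0.0009,  0.0006,  0.0008, -0.0003, -0.0006, -0.0011,  0.0005]), 'tau': array([  0.    , -56.3406,   1.2261, -19.3453,   0.0109,   0.0104,
        -0.    ]), 'eef_pos': array([199.1734, 618.0898, 230.3978]), 'tool_rot': array([-3.1397, -0.    ,  2.8298]), 'force': array([ 0.1199,  0.2676, -0.7537]), 'torque': array([ 0.0203,  0.019 , -0.0012]), 'width': 85.2448764130244}
scene {'vertical_fov': 54.3403203168099, 'cx': 270.2281392934475, 'cy': 209.0523260633949, 'extrinsics': array([[  -0.4033,    0.9148,    0.0207,  209.5097],
       [   0.6169,    0.2885,   -0.7322, -255.0865],
       [  -0.6758,   -0.2826,   -0.6807, 1626.1323],
       [   0.    ,    0.    ,    0.    ,    1.    ]])}
top {'vertical_fov': 46.00694046938554, 'cx': 283.7380853878078, 'cy': 205.7391205771338, 'extrinsics': array([[   0.0029,   -0.9999,    0.0139,   -6.7364],
       [  -0.9825,   -0.0055,   -0.1862,  506.8254],
       [   0.1863,   -0.0131,   -0.9824, 1160.4906],
       [   0.    ,    0.    ,    0.    ,    1.    ]])}
wrist {'vertical_fov': 71.73161849631961, 'cx': 283.1178909644495, 'cy': 214.6679763121062, 'hand_eye': array([[  -0.0007,   -0.9611,   -0.2762,   70.1288],
       [   1.    ,   -0.0002,   -0.0017,   -0.8329],
       [   0.0016,   -0.2762,    0.9611, -142.0848],
       [   0.    ,    0.    ,    0.    ,    1.    ]])}
```

View pics/scene0.png

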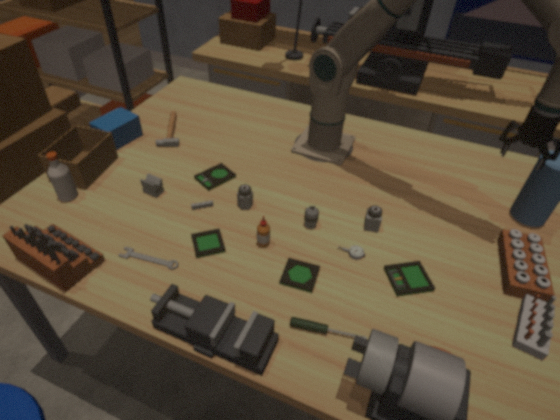

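View pics/top0.png

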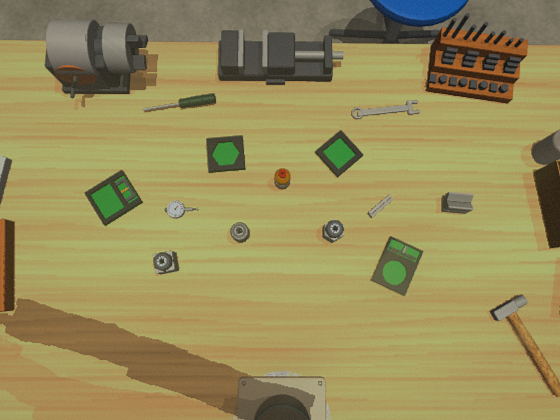

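View pics/wrist0.png

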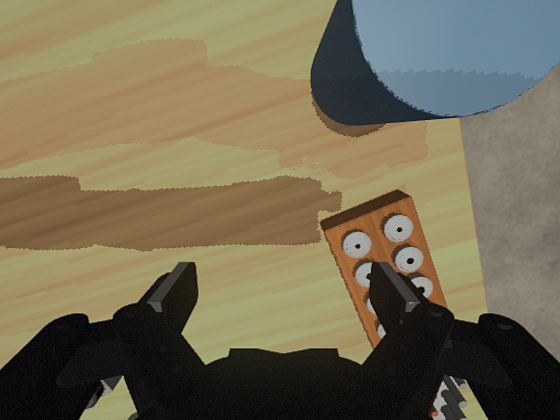

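The top view shows the square block (164,263), chuck (239,231), hex block (334,230) and V-block (458,202). The trays are vee (113,198), hex (226,154), square (339,153) and chuck (397,265). The oil bottle is at (283,177) and the gauge at (176,209). Next I'll measure them.

```bash
cat > h.py <<'E'
import numpy as np, cv2, pickle
from scipy.spatial.transform import Rotation as R
def foc(i): return 210/np.tan(np.radians(i["vertical_fov"]/2))
def c2w(i,st=None):
    "camera-to-world 4x4"
    if "extrinsics" in i: return np.linalg.inv(i["extrinsics"])
    T=np.eye(4); T[:3,:3]=R.from_euler("xyz",st["tool_rot"]).as_matrix(); T[:3,3]=st["eef_pos"]
    return T@i["hand_eye"]
def ray(i,uv,st=None):
    T=c2w(i,st); uv=np.atleast_2d(uv).astype(float); f=foc(i)
    d=np.c_[(uv[:,0]-i["cx"])/f,(uv[:,1]-i["cy"])/f,np.ones(len(uv))]
    return T[:3,3],d@T[:3,:3].T
def onplane(i,uv,z,st=None):
    o,d=ray(i,uv,st); return o+d*((z-o[2])/d[:,2])[:,None]
def proj(i,P,st=None):
    T=np.linalg.inv(c2w(i,st)); p=np.atleast_2d(P)@T[:3,:3].T+T[:3,3]; f=foc(i)
    return np.c_[p[:,0]/p[:,2]*f+i["cx"],p[:,1]/p[:,2]*f+i["cy"]]
def tri(*rays):
    "least-squares crossing of rays (o,d)"
    A=np.zeros((3,3));b=np.zeros(3)
    for o,d in rays:
        d=np.ravel(d)/np.linalg.norm(d);M=np.eye(3)-np.outer(d,d);A+=M;b+=M@o
    p=np.linalg.solve(A,b); 
    return p,[np.linalg.norm(np.cross(p-o,np.ravel(d)/np.linalg.norm(d))) for o,d in rays]
def cloud(i,st=None):
    v,u=np.mgrid[:420,:560]; o,d=ray(i,np.c_[u.ravel(),v.ravel()],st)
    z=i["z_map"].ravel(); P=o+d*z[:,None]; P[z<=0]=np.nan
    return P.reshape(420,560,3)
def green(i):
    h=cv2.cvtColor(i["image"],cv2.COLOR_RGB2HSV)
    return cv2.inRange(h,(45,120,50),(75,255,255))
E
python3 - <<'E'
from h import *
np.set_printoptions(precision=1,suppress=True)
d=pickle.load(open("d0.pkl","rb"))
for n in("top","scene"):
    i=d[n];im=i["image"]
    c=im[120:320,60:500] if n=="top" else im[150:310,120:450]
    cv2.imwrite(f"pics/{n}crop.png",cv2.resize(c,None,fx=1.8 if n=="top" else 2.4,fy=1.8 if n=="top" else 2.4,interpolation=cv2.INTER_CUBIC)[:,:,::-1])
    for c in cv2.findContours(green(i),cv2.RETR_EXTERNAL,cv2.CHAIN_APPROX_NONE)[0]:
        if cv2.contourArea(c)<60: continue
        m=cv2.moments(c);uv=[m["m10"]/m["m00"],m["m01"]/m["m00"]]
        w=onplane(i,c[:,0],8)[:,:2].astype(np.float32)
        print(n,np.array(uv),m["m00"],"floor z8:",onplane(i,uv,8)[0],cv2.minAreaRect(w))
P=cloud(d["top"])
for n,(u,v) in dict(sq=(164,263),ch=(239,231),hex=(334,230),vee=(458,202),t_hex=(226,154),t_sq=(339,153),t_vee=(108,202),t_ch=(395,272),bench=(280,300)).items():
    print(n,P[v-2:v+3,u-2:u+3].reshape(-1,3).mean(0))
E
```

```text
top [394.  272.2] 405.0 floor z8: [ 348.9 -277.8    8. ] ((348.3982238769531, -277.8868103027344), (54.495758056640625, 56.87740707397461), 88.02027893066406)
top [412.2 251.9] 78.5 floor z8: [ 399.1 -325.3    8. ] ((399.3190002441406, -324.8912353515625), (33.73923873901367, 17.782474517822266), 65.90557861328125)
top [396.3 244.6] 80.5 floor z8: [ 417.2 -286.2    8. ] ((412.7489318847656, -284.2169494628906), (32.99287033081055, 28.04945945739746), 65.08283996582031)
top [106.8 200.7] 588.5 floor z8: [524.9 440.1   8. ] ((525.2638549804688, 439.9073181152344), (73.24614715576172, 55.80744934082031), 33.86405944824219)
top [225.2 153.1] 428.5 floor z8: [651.4 145.8   8. ] ((651.700927734375, 146.30250549316406), (58.779483795166016, 66.69745635986328), 0.4269126355648041)
top [338.9 152.8] 501.5 floor z8: [ 654.3 -147.1    8. ] ((654.6033935546875, -147.07530212402344), (61.263248443603516, 61.12429428100586), 40.8803825378418)
scene [414.3 275.8] 283.5 floor z8: [519.9 440.5   8. ] ((519.8922729492188, 439.177978515625), (74.4593505859375, 54.06083297729492), 34.8209342956543)
scene [298.9 272.9] 208.0 floor z8: [645.5 142.9   8. ] ((644.7457885742188, 144.23297119140625), (56.25147247314453, 58.706363677978516), 24.684709548950195)
scene [208.1 240.7] 187.0 floor z8: [ 646. -148.    8.] ((648.97265625, -148.0338897705078), (55.48695755004883, 60.64198303222656), 36.27653884887695)
sq [364.4 273.8  76. ]
ch [440.5 101.3  73.9]
hex [ 443.8 -123.3   75.6]
vee [ 519.3 -434.4   43.9]
t_hex [648.9 143.7   8.1]
t_sq [ 653.7 -147.3    7.9]
t_vee [521.4 436.7   8.7]
t_ch [nan nan nan]
bench [280.6   3.2   0.4]
```

View pics/topcrop.png

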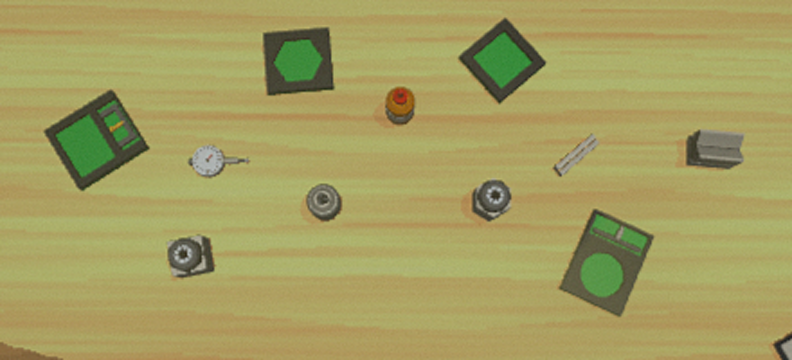

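View pics/scenecrop.png

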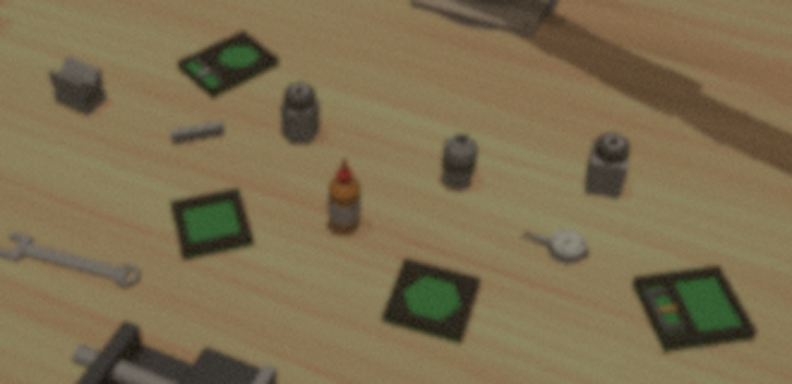

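```bash
cat >> h.py <<'E'
def Rt(yaw): return R.from_euler("xyz",[np.pi,0,np.radians(yaw)])
def go(st,xyz,yaw):
    "shift/turn in tool axes from measured pose to (xyz, yaw deg, pointing down)"
    R0=R.from_euler("xyz",st["tool_rot"])
    p=R0.inv().apply(np.array(xyz)-st["eef_pos"]); w=(R0.inv()*Rt(yaw)).as_rotvec(degrees=True)
    print("t=%.2f"%st["clock"],"from",np.round(st["eef_pos"],1),"yaw %.1f"%np.degrees(st["tool_rot"][2]),"->",xyz,yaw)
    print("   ROW:",np.round(p,1),np.round(w,1),"rows",max(np.linalg.norm(p)/62.5,np.linalg.norm(w)/10.7))
E
python3 - <<'E'
from h import *
from cell import ctrl
go(ctrl.read_state(),[370,270,270],140)
E
```

```text
t=0.15 from [199.2 618.2 230.6] yaw 162.1 -> [370, 270, 270] 140
   ROW: [-269.4 -279.1  -39. ] [-0.1  0.  22.1] rows 6.237290734778844
```

```bash
python3 -m jog '-269 -279 -39 0 0 22 1;-269 -279 -39 0 0 22 1;-269 -279 -39 0 0 22 1;-269 -279 -39 0 0 22 1;-269 -279 -39 0 0 22 1;-269 -279 -39 0 0 22 1;-269 -279 -39 0 0 22 1;-269 -279 -39 0 0 22 1'
cat > look.py <<'E'
import sys
from h import *
from cell import ctrl
def look(name):
    st=ctrl.read_state(); i=ctrl.get_image("wrist")
    pickle.dump((st,i),open(name+".pkl","wb")); cv2.imwrite(f"pics/{name}.png",i["image"][:,:,::-1])
    print("q",np.round(st["qpos"],2),"pos",np.round(st["eef_pos"],1),"rot",np.round(np.degrees(st["tool_rot"]),1),"w %.1f"%st["width"],"t %.2f"%st["clock"]); return st,i
if __name__=="__main__": look(sys.argv[1])
E
python3 look.py w1
```

```text
clock: 1.15
eef_pos: [370.1, 270.2, 270.4]
tool_rot: [3.141, -0.0, 2.444]
force: [0.3, 0.9, 0.1]
width: 85.6
q [-0.84  0.31  0.2   1.98 -0.08  0.86  0.27] pos [370.1 270.2 270.4] rot [180.  -0. 140.] w 85.6 t 1.15
```

View pics/w1.png

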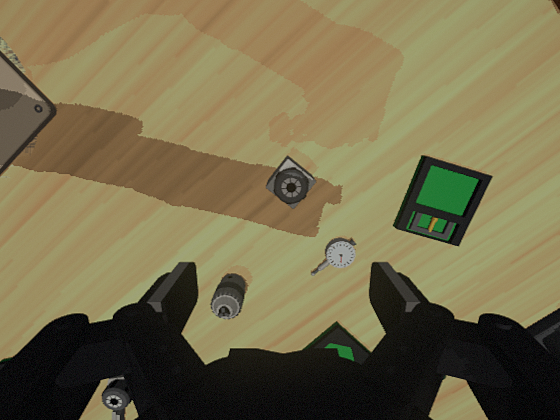

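```bash
python3 - <<'E'
from h import *
st,i=pickle.load(open("w1.pkl","rb"))
a=cv2.resize(i["image"][140:230,245:340],None,fx=6,fy=6,interpolation=cv2.INTER_CUBIC)
cv2.imwrite("pics/w1z.png",a[:,:,::-1])
E
```

```text
(no output)
```

View pics/w1z.png

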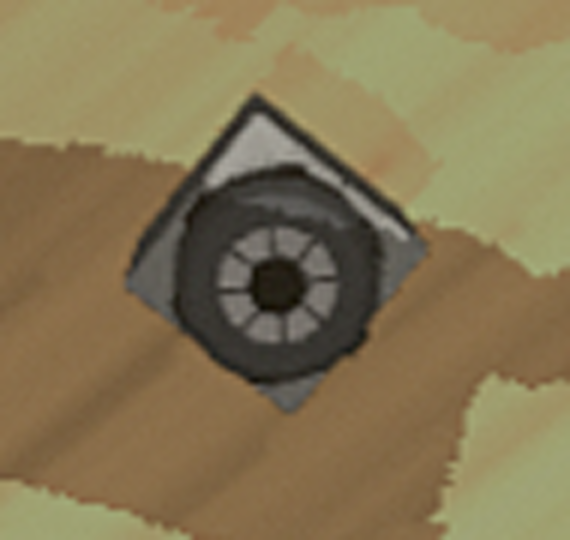

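```bash
python3 - <<'E'
from h import *
np.set_printoptions(precision=1,suppress=True)
st,i=pickle.load(open("w1.pkl","rb")); d=pickle.load(open("d0.pkl","rb"))
z=lambda p:np.array(p)/6-0.42+[245,140]
C=np.array([z(p) for p in[(260,108),(130,283),(290,412),(424,245)]])
w=onplane(i,C,55,st); print(w,w.mean(0))
e=np.roll(w,-1,0)-w; print("len",np.linalg.norm(e,axis=1),"ang mod90",np.degrees(np.arctan2(e[:,1],e[:,0]))%90)
nut=z((278,285)); print("nut",onplane(i,nut,75,st))
P=cloud(i,st);u,v=nut.astype(int);print("zmap nut ring",np.nanmedian(P[v-6:v+7,u-6:u+7,2]))
cv2.imwrite("pics/t1z.png",cv2.resize(d["top"]["image"][245:280,145:185],None,fx=12,fy=12,interpolation=cv2.INTER_CUBIC)[:,:,::-1])
cv2.imwrite("pics/s1z.png",cv2.resize(d["scene"]["image"][195:240,355:395],None,fx=12,fy=12,interpolation=cv2.INTER_CUBIC)[:,:,::-1])
# tray vee in this view
for c in cv2.findContours(green(i),cv2.RETR_EXTERNAL,cv2.CHAIN_APPROX_NONE)[0]:
    if cv2.contourArea(c)<300: continue
    print("green",cv2.minAreaRect(onplane(i,c[:,0],8,st)[:,:2].astype(np.float32)))
E
```

```text
[[343.3 298.7  55. ]
 [353.4 255.2  55. ]
 [396.2 263.   55. ]
 [386.5 306.9  55. ]] [369.8 280.9  55. ]
len [44.8 43.5 44.9 43.9] ang mod90 [13.1 10.4 12.5 10.6]
nut [[370.3 280.5  75. ]]
zmap nut ring 74.98435123668958
green ((526.4058227539062, 438.87847900390625), (72.95170593261719, 56.50510787963867), 34.066158294677734)
```

View pics/t1z.png

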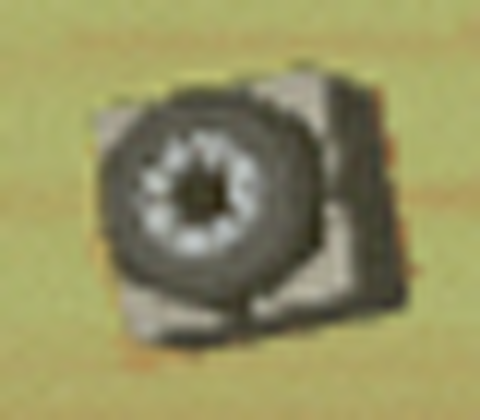

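View pics/s1z.png

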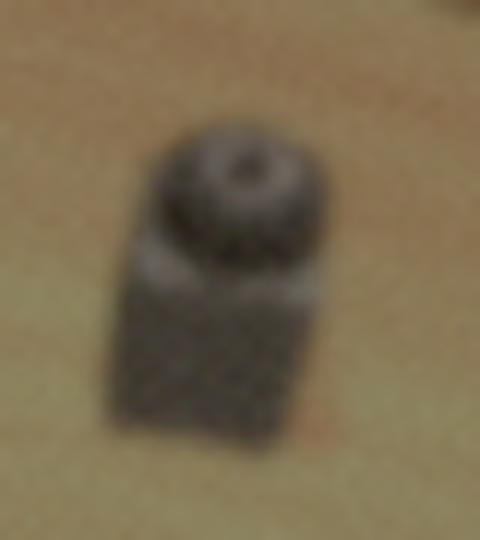

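```bash
python3 - <<'E'
from h import *
from cell import ctrl
np.set_printoptions(precision=1,suppress=True)
st,i=pickle.load(open("w1.pkl","rb")); d=pickle.load(open("d0.pkl","rb"))
n=np.array([278,285])/6-0.42+[245,140]
print(tri(ray(i,n,st),ray(d["top"],[161.2,260.5]),ray(d["scene"],[375,208.7])))
s=ctrl.read_state()
go(s,[370,280.7,110],101.6); go(s,[370,280.7,15],101.6)
E
```

```text
(array([370.2, 280.7,  75.7]), [np.float64(0.19523870508725655), np.float64(0.06033965729294264), np.float64(0.25211368199535555)])
t=1.20 from [369.4 271.6 270.2] yaw 140.2 -> [370, 280.7, 110] 101.6
   ROW: [  5.2   7.3 160.3] [ 0.  -0.1 38.6] rows 3.604178306750351
t=1.20 from [369.4 271.6 270.2] yaw 140.2 -> [370, 280.7, 15] 101.6
   ROW: [  5.2   7.3 255.3] [ 0.  -0.1 38.6] rows 4.086509568471338
```

```bash
python3 -m jog '6.3 7.9 120 0 0 38.5 1;6.3 7.9 120 0 0 38.5 1;6.3 7.9 140 0 0 38.5 1;6.3 7.9 170 0 0 38.5 1;6.3 7.9 215 0 0 38.5 1;6.3 7.9 240 0 0 38.5 1;6.3 7.9 255 0 0 38.5 1;6.3 7.9 255 0 0 38.5 1'; python3 look.py w2
```

```text
clock: 2.2
eef_pos: [368.2, 282.1, 13.8]
tool_rot: [-3.139, 0.001, 1.776]
force: [-0.8, 0.0, -0.3]
width: 85.5
q [-0.84  0.78  0.18  2.18 -0.59  0.23  0.08] pos [368.2 282.1  13.8] rot [-179.8    0.   101.8] w 85.5 t 2.20
```

View pics/w2.png

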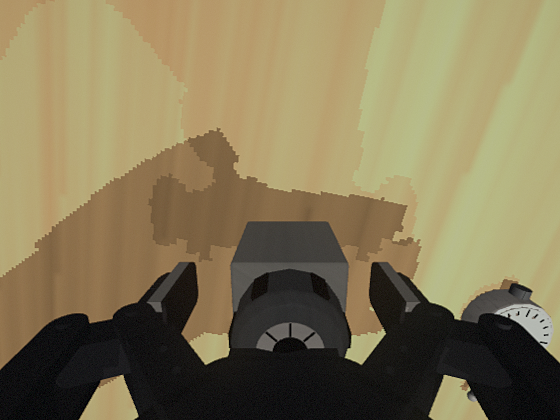

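Wrist view: the block (232–350 px) sits squarely between the pads (about 185 and 375), so I'll close on it.

```bash
python3 -m jog '0 0 0 0 0 0 -1;0 0 0 0 0 0 -1;0 0 0 0 0 0 -1;0 0 0 0 0 0 -1;0 0 0 0 0 0 -1;0 0 0 0 0 0 -1'; python3 look.py w3
```

```text
clock: 3.0
eef_pos: [370.7, 281.3, 16.2]
tool_rot: [3.14, -0.001, 1.774]
force: [-0.7, 0.3, 5.7]
width: 45.8
q [-0.83  0.78  0.18  2.18 -0.59  0.23  0.08] pos [370.7 281.3  16.2] rot [ 1.799e+02 -1.000e-01  1.016e+02] w 45.8 t 3.00
```

View pics/w3.png

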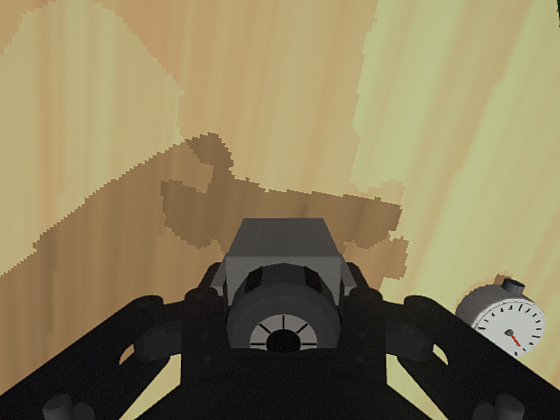

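```bash
cat >> h.py <<'E'
def gon(p0,yaw0,xyz,yaw):
    go(dict(clock=0,eef_pos=np.array(p0,float),tool_rot=[np.pi,0,np.radians(yaw0)]),xyz,yaw)
E
python3 - <<'E'
from h import *
gon([370,280.8,15.3],101.6,[687,-185,205],131)
E
python3 -m jog '0 0 -60 0 0 0 -1;0 0 -120 0 0 0 -1;0 0 -180 0 0 0 -1'
```

```text
t=0.00 from [370.  280.8  15.3] yaw 101.6 -> [687, -185, 205] 131
   ROW: [-520.   216.9 -189.7] [  0.    0.  -29.4] rows 9.512194850821759
clock: 3.42
eef_pos: [369.1, 280.1, 196.6]
tool_rot: [-3.14, 0.001, 1.773]
force: [0.4, 2.6, -6.2]
width: 45.4
```

```bash
python3 -m jog '-60 25 -10 0 0 0 -1;-116 49 -10 0 0 -8 -1;-520 217 -10 0 0 -29.4 -1;-520 217 -10 0 0 -29.4 -1;-520 217 -10 0 0 -29.4 -1;-520 217 -10 0 0 -29.4 -1;-520 217 -10 0 0 -29.4 -1;-520 217 -10 0 0 -29.4 -1' ; python3 -c "
from h import *;from cell import ctrl
go(ctrl.read_state(),[687,-185,205],131)"
```

```text
clock: 4.42
eef_pos: [651.1, -133.1, 204.1]
tool_rot: [-3.14, -0.002, 2.287]
force: [1.2, 1.7, -4.6]
width: 45.3
t=4.42 from [ 651.1 -133.1  204.1] yaw 131.0 -> [687, -185, 205] 131
   ROW: [-62.7  -6.9  -1. ] [-0.1 -0.1  0. ] rows 1.0090485336726647
```

```bash
python3 -m jog '-60 -7 0 0 0 0 -1;-60 -7 0 0 0 0 -1'; python3 look.py w4; cat > trays.py <<'E'
import sys
from h import *
np.set_printoptions(precision=1,suppress=True)
st,i=pickle.load(open(sys.argv[1]+".pkl","rb"))
P=cloud(i,st)
for c in cv2.findContours(green(i),cv2.RETR_EXTERNAL,cv2.CHAIN_APPROX_NONE)[0]:
    if cv2.contourArea(c)<300: continue
    m=np.zeros((420,560),np.uint8);cv2.drawContours(m,[c],-1,255,-1)
    w=onplane(i,c[:,0],8,st)[:,:2].astype(np.float32)
    M=cv2.moments(c);uv=[M["m10"]/M["m00"],M["m01"]/M["m00"]]
    print("uv",np.array(uv),"floor",onplane(i,uv,8,st)[0],"rect",cv2.minAreaRect(w),"circ",cv2.minEnclosingCircle(w),"zmap z",np.nanmedian(P[m>0][:,2]))
E
python3 trays.py w4
```

```text
clock: 4.68
eef_pos: [684.8, -189.4, 203.4]
tool_rot: [-3.137, 0.003, 2.279]
force: [-0.2, 0.2, -5.2]
width: 45.3
q [ 0.05  0.77  0.35  1.36 -0.27  1.06  1.15] pos [ 684.8 -189.4  203.4] rot [-179.7    0.2  130.6] w 45.3 t 4.67
uv [288.8 145.3] floor [ 653.2 -146.     8. ] rect ((653.8800659179688, -146.8024444580078), (62.5252571105957, 60.66304397583008), 40.59223175048828) circ ((653.7714233398438, -146.89544677734375), 43.135108947753906) zmap z 7.45250228667993
uv [  9.6 116.1] floor [ 397.9 -323.2    8. ] rect ((396.8392028808594, -323.79351806640625), (33.78757858276367, 18.447038650512695), 65.54261016845703) circ ((399.9362487792969, -324.926025390625), 17.645830154418945) zmap z 7.892135265467942
uv [37.8 99.8] floor [ 413.8 -287.4    8. ] rect ((413.5045166015625, -288.1000061035156), (33.35577392578125, 18.488452911376953), 64.80921173095703) circ ((413.65252685546875, -288.0439758300781), 18.383703231811523) zmap z 7.721626911770215
```

View pics/w4.png

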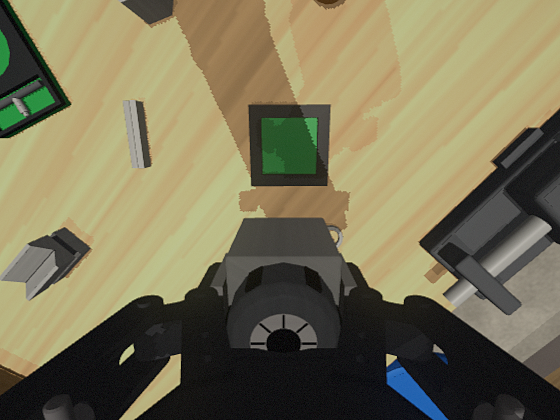

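```bash
cat >> h.py <<'E'
def avg(n=6):
    from cell import ctrl
    L=[]
    for k in range(n):
        s=ctrl.read_state(); ctrl.get_image("top"); L.append(np.r_[s["eef_pos"],R.from_euler("xyz",s["tool_rot"]).as_matrix()[:2,0],s["width"],s["force"],s["qpos"]])
    L=np.array(L);m=L.mean(0); yaw=np.degrees(np.arctan2(m[4],m[3]))
    s["eef_pos"]=m[:3]; s["tool_rot"]=[np.pi,0,np.radians(yaw)]
    print("avg pos",np.round(m[:3],1),"sd",np.round(L[:,:3].std(0),1),"yaw %.1f w %.1f"%(yaw,m[5]),"F",np.round(m[6:9],1),"q",np.round(m[9:],2))
    return s
E
python3 - <<'E'
from h import *
s=avg()
go(s,[654,-147,60],130.7);go(s,[654,-147,23],130.7)
d=pickle.load(open("d0.pkl","rb"));st,i=pickle.load(open("w4.pkl","rb"))
print(tri(ray(i,[288.8,145.3],st),ray(d["top"],[338.9,152.8])))
E
```

```text
avg pos [ 684.4 -181.   204. ] sd [0.4 2.  0.7] yaw 131.0 w 45.4 F [ 0.   0.2 -5.1] q [ 0.04  0.77  0.35  1.36 -0.28  1.06  1.15]
t=4.97 from [ 684.4 -181.   204. ] yaw 131.0 -> [654, -147, 60] 130.7
   ROW: [ 45.6  -0.6 144. ] [ 0.  -0.   0.3] rows 2.4171020419662828
t=4.97 from [ 684.4 -181.   204. ] yaw 131.0 -> [654, -147, 23] 130.7
   ROW: [ 45.6  -0.6 181. ] [ 0.  -0.   0.3] rows 2.9868381954168277
(array([ 652.93152837, -146.21308398,   12.53343542]), [np.float64(0.30232622081548244), np.float64(0.30232622081555366)])
```

```bash
python3 -m jog '44 0 60 0 0 0 -1;44 0 110 0 0 0 -1;44 0 140 0 0 0 -1;44 0 140 0 0 0 -1;44 0 140 0 0 0 -1'; python3 - <<'E'
from h import *
s=avg()
go(s,[654,-147,23.3],130.7)
E
python3 look.py w5; python3 trays.py w5
```

```text
clock: 5.65
eef_pos: [658.2, -148.7, 67.2]
tool_rot: [3.14, 0.003, 2.287]
force: [-0.1, 0.4, -4.3]
width: 45.1
avg pos [ 658.1 -148.9   67.4] sd [0.3 0.1 0.3] yaw 131.0 w 45.4 F [-0.1 -0.3 -5.1] q [ 0.02  0.87  0.29  1.57 -0.33  0.74  1.17]
t=5.90 from [ 658.1 -148.9   67.4] yaw 131.0 -> [654, -147, 23.3] 130.7
   ROW: [ 4.1 -1.8 44.1] [ 0.  -0.   0.3] rows 0.7086513090414769
q [ 0.02  0.87  0.29  1.58 -0.33  0.74  1.17] pos [ 657.2 -148.6   66.5] rot [1.799e+02 1.000e-01 1.310e+02] w 45.4 t 5.95
uv [282.6 200.7] floor [ 641.7 -132.8    8. ] rect ((643.314208984375, -134.4364013671875), (62.323692321777344, 27.083036422729492), 40.9919548034668) circ ((643.49169921875, -134.7501983642578), 33.627777099609375) zmap z 7.515395887017689
```

View pics/w5.png

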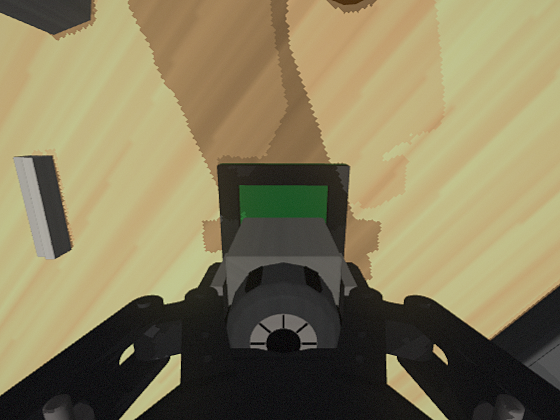

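```bash
python3 -m jog '4 -1.8 15 0 0 0 -1;4 -1.8 30 0 0 0 -1;4 -1.8 38 0 0 0 -1;4 -1.8 42 0 0 0 -1;4 -1.8 43 0 0 0 -1;4 -1.8 43 0 0 0 -1';python3 -c "
from h import *
avg(4)"; python3 look.py w6
```

```text
clock: 6.75
eef_pos: [651.4, -146.2, 24.2]
tool_rot: [-3.141, -0.003, 2.287]
force: [-8.9, 2.6, 12.2]
width: 44.9
avg pos [ 651.4 -146.3   24.3] sd [0. 0. 0.] yaw 131.0 w 45.2 F [-7.6  2.6 12.4] q [ 0.03  0.93  0.27  1.6  -0.35  0.66  1.19]
q [ 0.03  0.93  0.27  1.6  -0.35  0.66  1.19] pos [ 651.4 -146.3   24.3] rot [-1.80e+02 -1.00e-01  1.31e+02] w 45.2 t 6.95
```

View pics/w6.png

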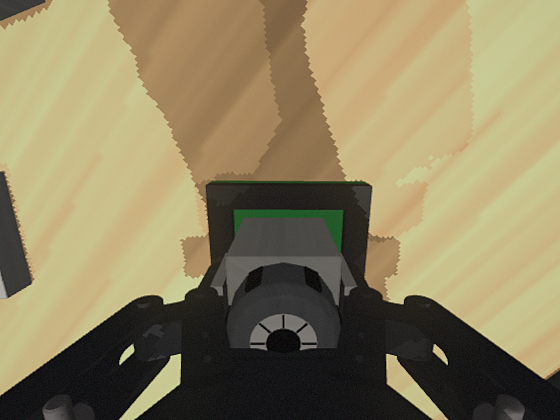

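Contact felt (+12 N), and the TCP stands at the seated height (24 mm, against 31 mm if it were on the rim). Releasing.

```bash
python3 -m jog '0 0 0 0 0 0 1;0 0 0 0 0 0 1;0 0 0 0 0 0 1;0 0 0 0 0 0 1;0 0 -40 0 0 0 1;0 0 -100 0 0 0 1;0 0 -160 0 0 0 1;0 0 -220 0 0 0 1'; python3 look.py w7;  python3 - <<'E'
from h import *
s=avg(3)
go(s,[446,-123,260],100)
E
```

```text
clock: 8.0
eef_pos: [652.4, -146.5, 244.2]
tool_rot: [-3.142, 0.0, 2.287]
force: [1.4, 0.5, 0.9]
width: 85.4
q [-0.03  0.67  0.37  1.45 -0.26  1.07  1.11] pos [ 652.4 -146.5  244.2] rot [-180.    0.  131.] w 85.4 t 8.00
avg pos [ 656.1 -148.1  250.1] sd [0.9 0.4 2.8] yaw 131.0 w 85.4 F [ 1.2 -0.2  1.9] q [-0.03  0.66  0.37  1.44 -0.26  1.07  1.11]
t=8.15 from [ 656.1 -148.1  250.1] yaw 131.0 -> [446, -123, 260] 100
   ROW: [ 156.8 -142.    -9.9] [ 0. -0. 31.] rows 3.3893083001438398
```

View pics/w7.png

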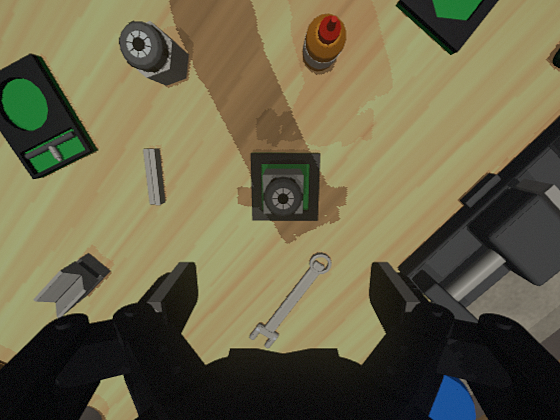

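The square block stands in its tray at (285,195). Next is the hex block.

```bash
python3 -m jog '157 -142 -10 0 0 31 1;157 -142 -10 0 0 31 1;157 -142 -10 0 0 31 1;157 -142 -10 0 0 31 1;157 -142 -10 0 0 31 1;157 -142 -10 0 0 31 1;157 -142 -10 0 0 31 1;157 -142 -10 0 0 31 1'; python3 look.py w8;python3 trays.py w8; python3 - <<'E'
from h import *
st,i=pickle.load(open("w8.pkl","rb"))
p=proj(i,[446,-123,65],st)[0]; print(p)
u,v=p.astype(int);u0,v0=u-45,v-45;print(u0,v0)
cv2.imwrite("pics/w8z.png",cv2.resize(i["image"][v0:v0+95,u0:u0+95],None,fx=6,fy=6,interpolation=cv2.INTER_CUBIC)[:,:,::-1])
d=pickle.load(open("d0.pkl","rb"))
cv2.imwrite("pics/t2z.png",cv2.resize(d["top"]["image"][210:255,310:360],None,fx=12,fy=12,interpolation=cv2.INTER_CUBIC)[:,:,::-1])
E
```

```text
clock: 9.2
eef_pos: [443.0, -121.6, 251.9]
tool_rot: [-3.141, 0.0, 1.746]
force: [0.1, 1.2, 0.7]
width: 85.1
q [-0.21  0.38  0.57  2.01 -0.27  0.83  0.69] pos [ 443.  -121.6  251.9] rot [-180.    0.  100.] w 85.1 t 9.20
uv [207.5 277.5] floor [ 356.4 -277.8    8. ] rect ((358.16619873046875, -277.3977355957031), (38.857643127441406, 57.54593276977539), 13.267496109008789) circ ((350.0056457519531, -278.84771728515625), 29.350797653198242) zmap z 7.852219989029095
uv [506.4   6.8] floor [658.3 125.2   8. ] rect ((656.4497680664062, 122.14566040039062), (56.00065231323242, 18.85357666015625), 9.983147621154785) circ ((654.9002685546875, 130.94833374023438), 28.00469207763672) zmap z 7.1234475158289285
[286.13532052 194.87249099]
241 149
```

View pics/w8z.png

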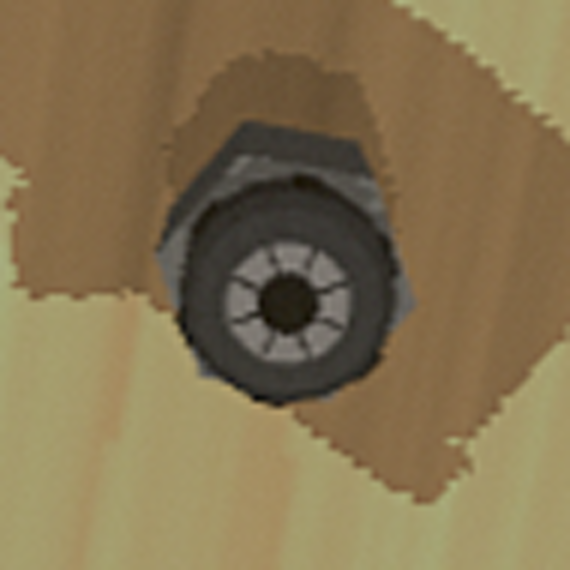

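View pics/t2z.png

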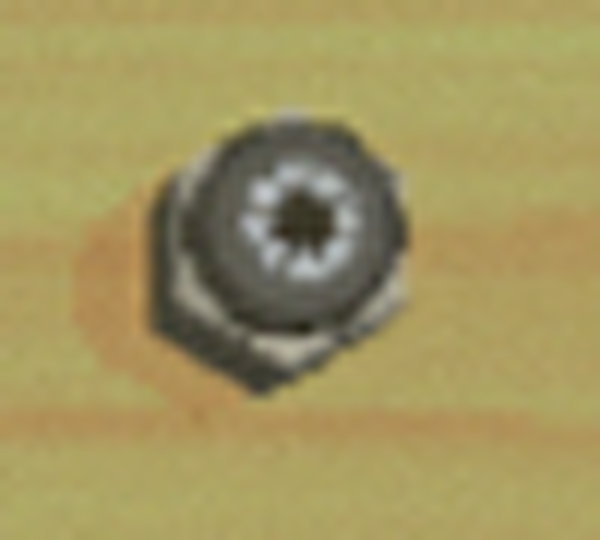

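View pics/w8.png

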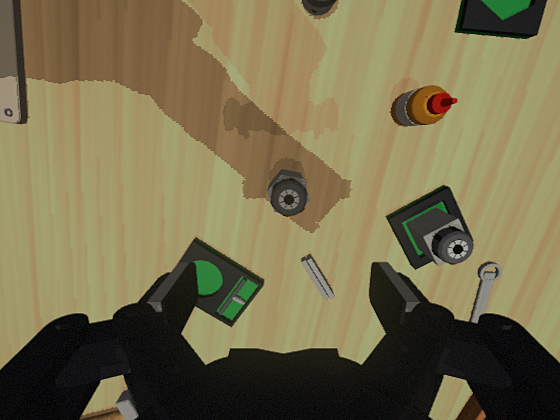

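```bash
python3 - <<'E'
from h import *
np.set_printoptions(precision=1,suppress=True)
st,i=pickle.load(open("w8.pkl","rb")); d=pickle.load(open("d0.pkl","rb"))
z=lambda p:np.array(p)/6-0.42+[241,149]
C=np.array([z(p) for p in[(158,253),(238,157),(377,182),(415,303),(332,398),(207,375)]])
w=onplane(i,C,55,st); print(w[:,:2].tolist(),w.mean(0))
e=np.roll(w,-1,0)-w; print("len",np.linalg.norm(e,axis=1),"edge ang mod60",np.degrees(np.arctan2(e[:,1],e[:,0]))%60)
c=w.mean(0);r=w-c;print("corner ang mod60",np.degrees(np.arctan2(r[:,1],r[:,0]))%60)
n=z((288,303));print("nut",onplane(i,n,75,st),tri(ray(i,n,st),ray(d["top"],[303/12+310-.46,220/12+210-.46])))
# top: bench edges corners
t=lambda p:np.array(p)/12-0.46+[310,210]
b=onplane(d["top"],[t((158,320)),t((262,393))],0);print("bench edge",np.degrees(np.arctan2(*(b[1]-b[0])[[1,0]]))%60)
b=onplane(d["top"],[t((175,280)),t((280,360)),t((405,295))],55);print("top55",b,[np.degrees(np.arctan2(*(b[k+1]-b[k])[[1,0]]))%60 for k in(0,1)])
E
```

```text
[[423.124811206111, -124.16713377921359], [435.45546475810943, -102.6852807252566], [463.0548470415851, -102.78090092538179], [475.1918179516012, -125.26231310507274], [462.5614238322694, -147.5219342815319], [436.8281394976817, -147.16308315780987]] [ 449.4 -124.9   55. ]
len [24.8 27.6 25.5 25.6 25.7 26.8] edge ang mod60 [ 0.1 59.8 58.4  0.4 59.2  0.8]
corner ang mod60 [58.3  2.  58.3 59.3  0.3  0.6]
nut [[ 449.1 -125.2   75. ]] (array([ 449.2, -125.6,   73.2]), [np.float64(0.010144644259804778), np.float64(0.010144644259824311)])
bench edge 54.75561638392307
top55 [[ 439.6 -101.8   55. ]
 [ 423.6 -122.7   55. ]
 [ 436.8 -148.    55. ]] [np.float64(52.436330538261004), np.float64(57.56839032769044)]
```

```bash
python3 - <<'E'
from h import *
s=avg(4)
go(s,[449.3,-125.2,15.3],119.6)
E
```

```text
avg pos [ 442.7 -121.5  252.1] sd [0.1 0.  0.1] yaw 100.0 w 85.5 F [-0.2 -0.2  0.2] q [-0.21  0.37  0.57  2.01 -0.27  0.83  0.69]
t=9.40 from [ 442.7 -121.5  252.1] yaw 100.0 -> [449.3, -125.2, 15.3] 119.6
   ROW: [ -4.8   5.9 236.8] [  0.    0.  -19.6] rows 3.790489852913299
```

```bash
python3 -m jog '-4.8 5.9 62 0 0 -10 1;-4.8 5.9 124 0 0 -19.6 1;-4.8 5.9 170 0 0 -19.6 1;-4.8 5.9 205 0 0 -19.6 1;-4.8 5.9 225 0 0 -19.6 1;-4.8 5.9 237 0 0 -19.6 1;-4.8 5.9 237 0 0 -19.6 1'; python3 look.py w9; python3 -c "
from h import *
go(avg(4),[449.3,-125.2,15.3],119.6)"
```

```text
clock: 10.32
eef_pos: [448.6, -125.1, 14.5]
tool_rot: [-3.14, -0.001, 2.088]
force: [-0.1, -0.7, 1.2]
width: 85.4
q [ 0.09  0.78  0.18  2.17 -0.56  0.23  1.28] pos [ 448.6 -125.1   14.5] rot [-1.799e+02 -1.000e-01  1.196e+02] w 85.4 t 10.32
avg pos [ 449.5 -125.3   15.6] sd [0.2 0.  0.3] yaw 119.6 w 85.5 F [-0.2 -0.   0.1] q [ 0.09  0.78  0.18  2.17 -0.56  0.23  1.28]
t=10.53 from [ 449.5 -125.3   15.6] yaw 119.6 -> [449.3, -125.2, 15.3] 119.6
   ROW: [ 0.2 -0.1  0.3] [ 0. -0.  0.] rows 0.00564012700792846
```

View pics/w9.png

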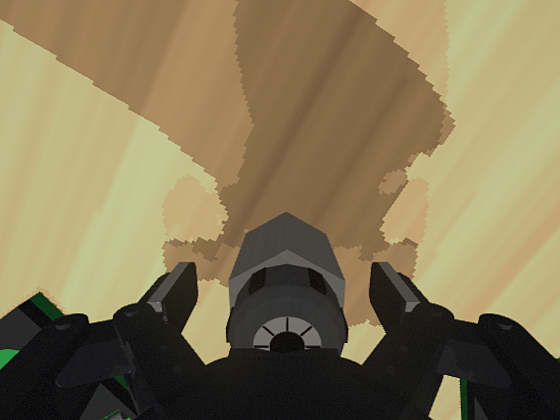

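The hex block is centred, with a corner pointing up-image at (287,212) and its flats facing the pads. Closing.

```bash
python3 -m jog '0 0 0 0 0 0 -1;0 0 0 0 0 0 -1;0 0 0 0 0 0 -1;0 0 0 0 0 0 -1;0 0 0 0 0 0 -1;0 0 0 0 0 0 -1'; python3 - <<'E'
from h import *
avg(1)
gon([449.4,-125.2,15.4],119.6,[655,80,205],95)
E
```

```text
clock: 11.32
eef_pos: [449.5, -125.0, 15.8]
tool_rot: [3.141, 0.0, 2.088]
force: [0.4, 1.2, 5.8]
width: 45.5
avg pos [ 449.5 -125.    15.8] sd [0. 0. 0.] yaw 119.6 w 45.5 F [0.4 1.2 5.8] q [ 0.09  0.78  0.18  2.17 -0.56  0.23  1.28]
t=0.00 from [ 449.4 -125.2   15.4] yaw 119.6 -> [655, 80, 205] 95
   ROW: [  76.9  280.1 -189.6] [ 0.  -0.  24.6] rows 5.550099040557745
```

```bash
python3 -m jog '0 0 -60 0 0 0 -1;0 0 -120 0 0 0 -1;0 0 -175 0 0 0 -1;17 59 -190 0 0 10 -1;34 118 -190 0 0 20 -1;51 177 -190 0 0 24.6 -1;68 236 -190 0 0 24.6 -1;77 280 -190 0 0 24.6 -1'; python3 -m jog '0 0 0 0 0 0 -1; 0 0 0 0 0 0 -1'; python3 -c "
from h import *
go(avg(4),[651,145,23],95)"; python3 look.py w10; python3 trays.py w10
```

```text
clock: 12.38
eef_pos: [654.5, 84.3, 203.4]
tool_rot: [-3.139, -0.001, 1.662]
force: [0.1, -0.8, -5.2]
width: 45.6
clock: 12.62
eef_pos: [652.7, 79.5, 203.8]
tool_rot: [-3.138, 0.001, 1.658]
force: [-1.0, -0.4, -4.9]
width: 45.2
avg pos [653.   78.9 204.5] sd [0.2 0.3 0.5] yaw 94.9 w 45.4 F [-0.2  0.  -5.1] q [-0.51  0.75  0.64  1.53 -0.49  1.03  0.34]
t=12.78 from [653.   78.9 204.5] yaw 94.9 -> [651, 145, 23] 95
   ROW: [ 66.    3.7 181.5] [ 0.   0.  -0.1] rows 3.090713730324783
q [-0.51  0.75  0.64  1.53 -0.49  1.03  0.34] pos [653.6  79.  205.4] rot [-180.     0.    94.9] w 45.6 t 12.82
uv [286.2 133. ] floor [650.7 145.9   8. ] rect ((651.0549926757812, 144.92593383789062), (61.91354751586914, 69.40221405029297), 3.557727098464966) circ ((650.969482421875, 145.21554565429688), 35.311702728271484) zmap z 7.454776587283675
```

View pics/w10.png

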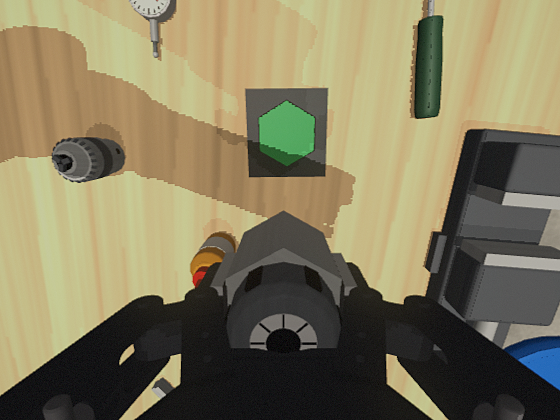

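```bash
python3 -m jog '40 2 40 0 0 1.3 -1;66 3.5 90 0 0 1.3 -1;66 3.5 125 0 0 1.3 -1;66 3.5 135 0 0 1.3 -1;66 3.5 135 0 0 1.3 -1'; python3 -c "
from h import *
go(avg(4),[651.1,145.1,23.3],93.6)"; python3 look.py w11
```

```text
clock: 13.5
eef_pos: [652.5, 145.1, 70.8]
tool_rot: [3.141, 0.001, 1.635]
force: [-0.4, -0.3, -5.0]
width: 45.5
avg pos [653.3 145.3  71.9] sd [0.5 0.2 0.6] yaw 93.7 w 45.4 F [-0.1 -0.5 -4.4] q [-0.57  0.91  0.56  1.59 -0.61  0.81  0.31]
t=13.65 from [653.3 145.3  71.9] yaw 93.7 -> [651.1, 145.1, 23.3] 93.6
   ROW: [-0.1 -2.2 48.6] [ 0.  -0.   0.1] rows 0.7781017489091834
q [-0.57  0.91  0.56  1.59 -0.61  0.81  0.31] pos [653.5 145.9  72.3] rot [179.8  -0.   93.7] w 45.7 t 13.70
```

View pics/w11.png

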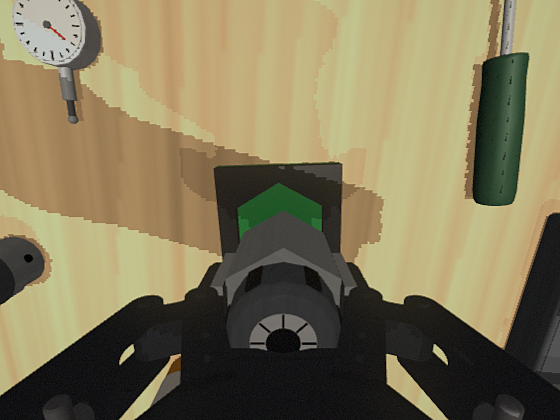

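```bash
python3 -m jog '0 -2 18 0 0 0 -1;0 -2 33 0 0 0 -1;0 -2 41 0 0 0 -1;0 -2 45 0 0 0 -1;0 -2 47 0 0 0 -1;0 -2 47 0 0 0 -1';python3 -c "
from h import *
avg(3)"; python3 look.py w12
```

```text
clock: 14.5
eef_pos: [650.0, 146.1, 23.9]
tool_rot: [-3.142, -0.0, 1.636]
force: [-1.3, -1.0, -0.9]
width: 45.2
avg pos [650.  146.1  23.9] sd [0. 0. 0.] yaw 93.7 w 45.3 F [-2.2 -0.4  0.2] q [-0.55  0.97  0.51  1.61 -0.65  0.73  0.34]
q [-0.55  0.97  0.51  1.61 -0.65  0.73  0.34] pos [650.  146.1  23.9] rot [180.   -0.   93.7] w 45.3 t 14.65
```

View pics/w12.png

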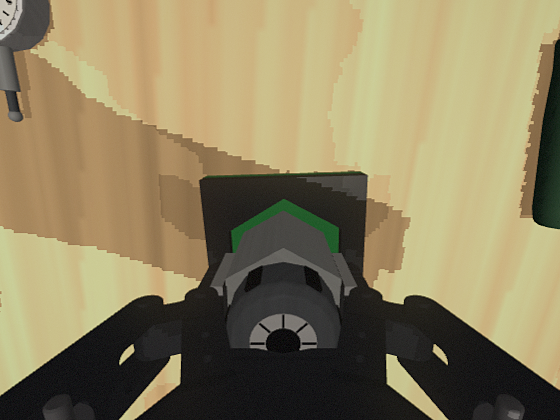

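It touches the floor lightly (the weight is carried, z 23.9), so I'll release and rise.

```bash
python3 -m jog '0 0 0 0 0 0 1;0 0 0 0 0 0 1;0 0 0 0 0 0 1;0 0 0 0 0 0 1;0 0 -40 0 0 0 1;0 0 -100 0 0 0 1;0 0 -160 0 0 0 1;0 0 -220 0 0 0 1'; python3 -m jog '0 0 -225 0 0 0 1'; python3 -m jog '0 0 0 0 0 0 1;0 0 0 0 0 0 1'; python3 look.py w13;  python3 - <<'E'
from h import *
s=avg(3)
go(s,[440,101,270],100)
E
```

```text
clock: 15.7
eef_pos: [649.9, 146.2, 245.3]
tool_rot: [3.141, 0.0, 1.636]
force: [0.0, 1.2, -0.2]
width: 85.3
clock: 15.82
eef_pos: [649.7, 146.3, 307.8]
tool_rot: [3.142, -0.0, 1.636]
force: [1.2, 0.2, -0.3]
width: 85.2
clock: 16.08
eef_pos: [649.6, 146.4, 305.3]
tool_rot: [-3.141, -0.001, 1.636]
force: [-0.0, -0.0, -0.3]
width: 85.2
q [-0.63  0.68  0.71  1.38 -0.44  1.24  0.17] pos [649.6 146.4 305.3] rot [-180.    -0.    93.7] w 85.2 t 16.07
avg pos [649.1 146.4 304. ] sd [0.1 0.  0.2] yaw 93.7 w 85.4 F [-0.1  0.4  0.2] q [-0.63  0.68  0.7   1.38 -0.44  1.24  0.17]
t=16.23 from [649.1 146.4 304. ] yaw 93.7 -> [440, 101, 270] 100
   ROW: [ -31.7 -211.6   34. ] [ 0.   0.  -6.3] rows 3.466751492583716
```

View pics/w13.png

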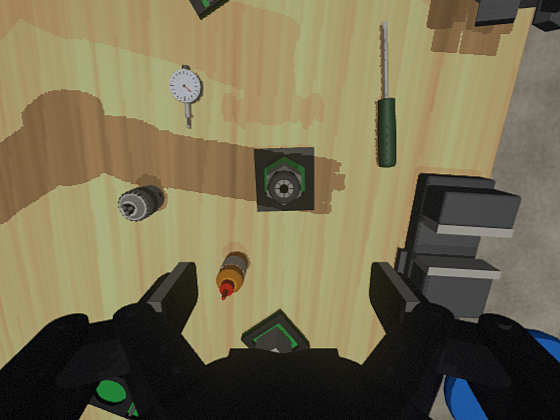

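View chuck.

```bash
python3 -m jog '-32 -212 34 0 0 -6 1;-32 -212 34 0 0 -6 1;-32 -212 34 0 0 -6 1;-32 -212 34 0 0 -6 1;-32 -212 34 0 0 -6 1;-32 -212 34 0 0 -6 1'; python3 look.py w14; python3 - <<'E'
from h import *
st,i=pickle.load(open("w14.pkl","rb"))
p=proj(i,[440,101,65],st)[0]; print(p)
u,v=p.astype(int);u0,v0=u-45,v-45;print(u0,v0)
cv2.imwrite("pics/w14z.png",cv2.resize(i["image"][v0:v0+95,u0:u0+95],None,fx=6,fy=6,interpolation=cv2.INTER_CUBIC)[:,:,::-1])
d=pickle.load(open("d0.pkl","rb"))
cv2.imwrite("pics/t3z.png",cv2.resize(d["top"]["image"][210:255,215:265],None,fx=12,fy=12,interpolation=cv2.INTER_CUBIC)[:,:,::-1])
E
```

```text
clock: 17.02
eef_pos: [441.6, 100.8, 271.8]
tool_rot: [3.141, 0.0, 1.741]
force: [-0.3, -0.6, -0.0]
width: 85.3
q [-0.84  0.37  0.76  2.   -0.32  0.89  0.26] pos [441.6 100.8 271.8] rot [179.9   0.   99.8] w 85.3 t 17.02
[282.27114953 189.50693537]
237 144
```

View pics/w14z.png

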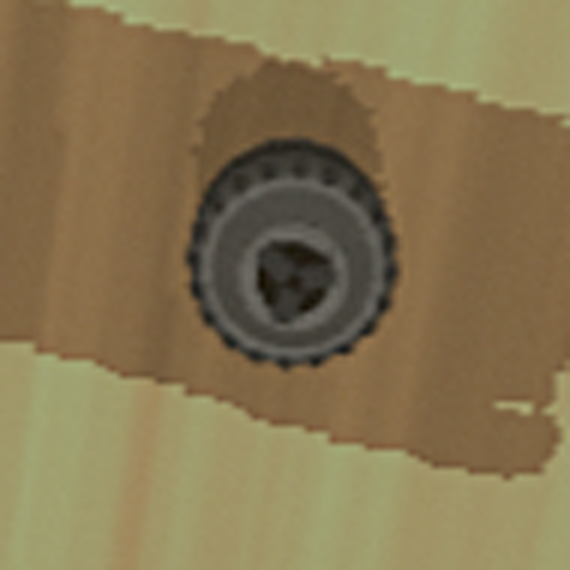

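View pics/t3z.png

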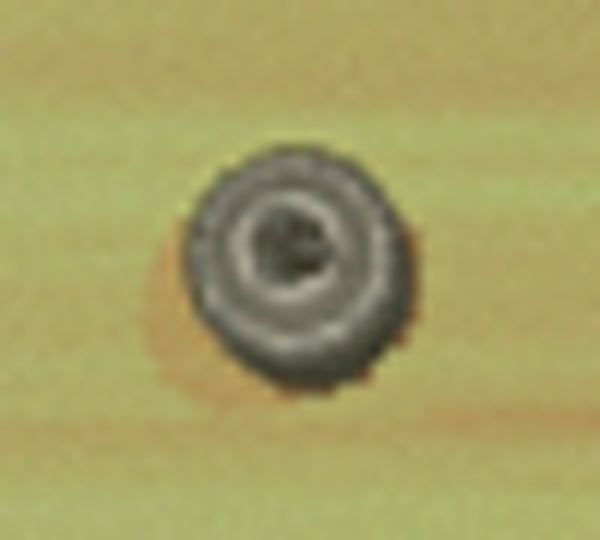

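```bash
python3 - <<'E'
from h import *
np.set_printoptions(precision=1,suppress=True)
st,i=pickle.load(open("w14.pkl","rb")); d=pickle.load(open("d0.pkl","rb"))
n=np.array((294,277))/6-0.42+[237,144]; t=np.array((289,245))/12-.46+[215,210]
print(onplane(i,n,76,st),onplane(d["top"],t,76),tri(ray(i,n,st),ray(d["top"],t)))
s=avg(3); c=onplane(i,n,76,st)[0]
go(s,[c[0],c[1],15.3],95)
E
```

```text
[[443.6 103.5  76. ]] [[442.7 102.1  76. ]] (array([443.7, 102.5,  70.2]), [np.float64(0.14455554037796056), np.float64(0.1445555403779212)])
avg pos [441.8 100.7 271.8] sd [0.1 0.1 0. ] yaw 99.7 w 85.5 F [-0.2  0.1 -0.2] q [-0.8  0.4  0.8  2.  -0.3  0.9  0.3]
t=17.18 from [441.8 100.7 271.8] yaw 99.7 -> [np.float64(443.5622866649637), np.float64(103.52372792219492), 15.3] 95
   ROW: [  2.5   2.2 256.5] [ 0.  -0.   4.7] rows 4.103837679803518
```

```bash
python3 -m jog '2.3 2 62 0 0 4.7 1;2.3 2 124 0 0 4.7 1;2.3 2 180 0 0 4.7 1;2.3 2 220 0 0 4.7 1;2.3 2 245 0 0 4.7 1;2.3 2 258.5 0 0 4.7 1;2.3 2 258.5 0 0 4.7 1'; python3 look.py w15; python3 -c "
from h import *
go(avg(3),[443.5,103,13],95)"
```

```text
clock: 18.1
eef_pos: [442.1, 102.7, 12.1]
tool_rot: [-3.14, 0.0, 1.658]
force: [-0.2, -1.4, 0.7]
width: 85.7
q [-0.47  0.79  0.27  2.21 -0.86  0.25  0.66] pos [442.1 102.7  12.1] rot [-179.9    0.    95. ] w 85.7 t 18.10
avg pos [442.7 102.9  13.3] sd [0.1 0.1 0.3] yaw 95.0 w 85.4 F [0.4 0.1 0.2] q [-0.47  0.79  0.27  2.21 -0.86  0.25  0.66]
t=18.25 from [442.7 102.9  13.3] yaw 95.0 -> [443.5, 103, 13] 95
   ROW: [0.  0.8 0.3] [ 0. -0.  0.] rows 0.01389634067241391
```

View pics/w15.png

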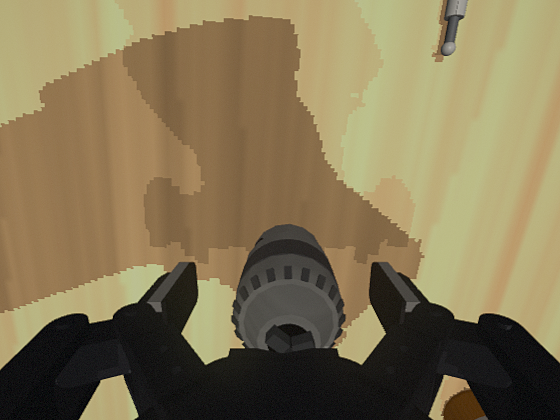

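The chuck stands between the pads (235–343 px). Closing.

```bash
python3 -m jog '0 0.8 0 0 0 0 -1;0 0.8 0 0 0 0 -1;0 0.8 0 0 0 0 -1;0 0.8 0 0 0 0 -1;0 0.8 0 0 0 0 -1;0 0.8 0 0 0 0 -1'; python3 look.py w16; python3 - <<'E'
from h import *
gon([443.5,103,13],95,[332,-228,203],73)
gon([443.5,103,13],95,[372,-228,203],115)
E
```

```text
clock: 19.05
eef_pos: [443.7, 103.3, 14.0]
tool_rot: [3.14, -0.0, 1.659]
force: [0.0, 0.3, 7.2]
width: 43.3
q [-0.47  0.79  0.27  2.21 -0.86  0.25  0.66] pos [443.7 103.3  14. ] rot [179.9  -0.   95. ] w 43.3 t 19.05
t=0.00 from [443.5 103.   13. ] yaw 95.0 -> [332, -228, 203] 73
   ROW: [-320.  -139.9 -190. ] [ 0. -0. 22.] rows 6.361750702440328
t=0.00 from [443.5 103.   13. ] yaw 95.0 -> [372, -228, 203] 115
   ROW: [-323.5 -100.1 -190. ] [  0.   0. -20.] rows 6.212725005985698
```

View pics/w16.png

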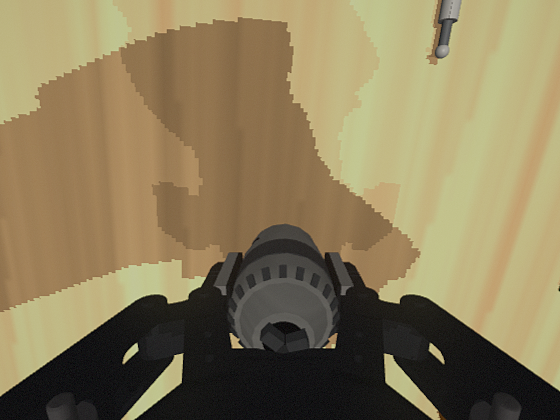

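```bash
python3 - <<'E'
from h import *
gon([443.5,103,13],95,[372,-328,203],115)
E
python3 -m jog '0 0 -60 0 0 0 -1;0 0 -120 0 0 0 -1;0 0 -175 0 0 0 -1;-58 -15 -190 0 0 0 -1;-116 -30 -190 0 0 -8 -1;-174 -44 -190 0 0 -14 -1;-232 -59 -190 0 0 -20 -1;-290 -74 -190 0 0 -20 -1'
```

```text
t=0.00 from [443.5 103.   13. ] yaw 95.0 -> [372, -328, 203] 115
   ROW: [-423.1 -108.8 -190. ] [  0.   0. -20.] rows 7.622673546728865
clock: 20.1
eef_pos: [393.6, -193.3, 203.0]
tool_rot: [-3.141, -0.001, 2.009]
force: [1.6, -0.8, -5.4]
width: 42.7
```

```bash
python3 -m jog '-50 -34 0 0 0 0 -1;-95 -65 0 0 0 0 -1;-113 -77 0 0 0 0 -1;-113 -77 0 0 0 0 -1;-113 -77 0 0 0 0 -1'; python3 -c "
from h import *
go(avg(3),[349,-278,21],115)"; python3 look.py w17; python3 trays.py w17
```

```text
clock: 20.72
eef_pos: [372.4, -325.3, 202.6]
tool_rot: [-3.141, -0.003, 2.009]
force: [0.4, -0.1, -5.4]
width: 42.8
avg pos [ 372.7 -325.3  202.8] sd [0.2 0.1 0.1] yaw 115.1 w 42.6 F [ 0.5 -0.2 -5.1] q [ 0.25  0.51  0.6   1.98 -0.41  0.77  1.53]
t=20.82 from [ 372.7 -325.3  202.8] yaw 115.1 -> [349, -278, 21] 115
   ROW: [ 52.9  -1.4 181.8] [ 0.  -0.   0.1] rows 3.028714549029506
q [ 0.25  0.51  0.6   1.98 -0.41  0.77  1.53] pos [ 373.1 -325.5  203. ] rot [ 1.800e+02 -1.000e-01  1.152e+02] w 42.5 t 20.88
uv [318.4 187.2] floor [ 407.2 -302.7    8. ] rect ((404.03570556640625, -302.94403076171875), (78.05986785888672, 29.03983497619629), 64.74139404296875) circ ((404.4161071777344, -303.058349609375), 40.73040008544922) zmap z 7.4646251489156725
uv [282.9 144.8] floor [ 348.8 -276.6    8. ] rect ((348.9834899902344, -277.3719787597656), (59.30234146118164, 60.11452865600586), 89.77583312988281) circ ((349.0948791503906, -277.4552917480469), 30.47093391418457) zmap z 7.454676617046744
```

View pics/w17.png

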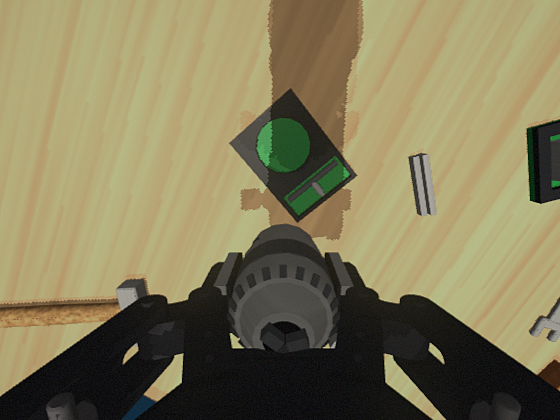

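```bash
python3 -m jog '40 -1 30 0 0 0 -1;53 -1.2 85 0 0 0 -1;53 -1.2 120 0 0 0 -1;53 -1.2 135 0 0 0 -1;53 -1.2 135 0 0 0 -1'; python3 -c "
from h import *
go(avg(3),[349.1,-277.4,21.5],115)"; python3 look.py w18
```

```text
clock: 21.55
eef_pos: [349.1, -279.0, 67.6]
tool_rot: [-3.141, -0.002, 2.008]
force: [0.1, 0.3, -5.2]
width: 42.6
avg pos [ 349.5 -279.5   68.2] sd [0.3 0.4 0.5] yaw 115.1 w 42.7 F [ 0.1 -0.1 -4.9] q [ 0.38  0.67  0.34  2.21 -0.65  0.36  1.7 ]
t=21.65 from [ 349.5 -279.5   68.2] yaw 115.1 -> [349.1, -277.4, 21.5] 115
   ROW: [ 2.   0.5 46.7] [ 0.  -0.   0.1] rows 0.7487137273325409
q [ 0.38  0.67  0.34  2.21 -0.65  0.36  1.7 ] pos [ 350.  -280.    69.1] rot [1.800e+02 1.000e-01 1.151e+02] w 42.7 t 21.70
```

View pics/w18.png

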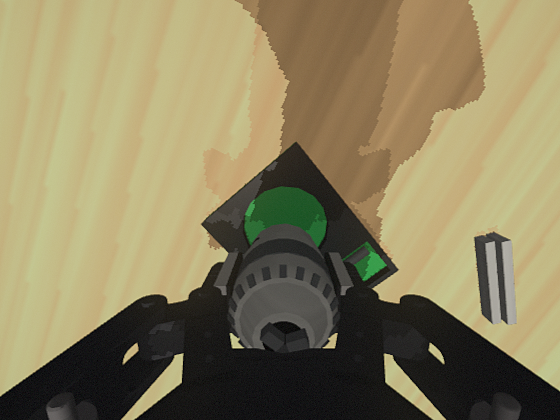

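```bash
python3 -m jog '2 0.5 18 0 0 0 -1;2 0.5 32 0 0 0 -1;2 0.5 40 0 0 0 -1;2 0.5 44 0 0 0 -1;2 0.5 46 0 0 0 -1;2 0.5 46 0 0 0 -1';python3 -c "
from h import *
avg(3)"; python3 look.py w19
```

```text
clock: 22.5
eef_pos: [349.0, -277.8, 22.3]
tool_rot: [-3.142, 0.0, 2.008]
force: [0.5, 0.4, -5.8]
width: 42.3
avg pos [ 349.  -277.8   22.4] sd [0. 0. 0.] yaw 115.0 w 42.6 F [ 0.3  0.4 -5. ] q [ 0.44  0.76  0.26  2.23 -0.82  0.24  1.86]
q [ 0.44  0.76  0.26  2.23 -0.82  0.24  1.86] pos [ 349.  -277.7   22.5] rot [180.   0. 115.] w 43.0 t 22.65
```

View pics/w19.png

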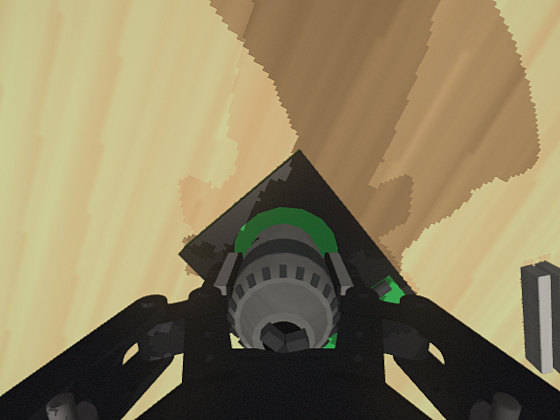

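```bash
python3 -m jog '0 0 0.5 0 0 0 -1;0 0 1 0 0 0 -1;0 0 1 0 0 0 -1';python3 -c "
from h import *
avg(3)"
```

```text
clock: 23.08
eef_pos: [349.0, -277.7, 22.0]
tool_rot: [3.141, 0.001, 2.008]
force: [-1.0, 0.6, 5.7]
width: 43.0
avg pos [ 349.  -277.7   22. ] sd [0. 0. 0.] yaw 115.0 w 42.8 F [-0.9  0.9  5.5] q [ 0.44  0.76  0.26  2.23 -0.83  0.24  1.87]
```

Contact (from −5 to +5.5 N) at the seated height. Release, then on to the V-block.

```bash
python3 -m jog '0 0 0 0 0 0 1;0 0 0 0 0 0 1;0 0 0 0 0 0 1;0 0 0 0 0 0 1;0 0 -40 0 0 0 1;0 0 -100 0 0 0 1;0 0 -160 0 0 0 1;0 0 -220 0 0 0 1'; python3 -m jog '0 0 0 0 0 0 1;0 0 0 0 0 0 1'; python3 look.py w20;  python3 - <<'E'
from h import *
s=avg(3)
go(s,[515,-435,240],115)
E
```

```text
clock: 24.22
eef_pos: [348.5, -277.3, 243.1]
tool_rot: [-3.141, -0.0, 2.008]
force: [1.9, -0.1, -1.6]
width: 85.4
clock: 24.48
eef_pos: [348.8, -276.9, 241.0]
tool_rot: [3.141, -0.001, 2.008]
force: [-1.0, -0.2, -0.1]
width: 85.8
q [ 0.03  0.42  0.81  2.06 -0.42  0.82  1.52] pos [ 348.8 -276.9  241. ] rot [ 1.800e+02 -1.000e-01  1.151e+02] w 85.8 t 24.48
avg pos [ 348.2 -276.8  240.2] sd [0.1 0.1 0.1] yaw 115.0 w 85.4 F [ 0.2 -0.1  0.5] q [ 0.03  0.42  0.81  2.06 -0.42  0.82  1.52]
t=24.62 from [ 348.2 -276.8  240.2] yaw 115.0 -> [515, -435, 240] 115
   ROW: [-2.139e+02  8.420e+01  2.000e-01] [ 0. -0.  0.] rows 3.678146630383293
```

View pics/w20.png

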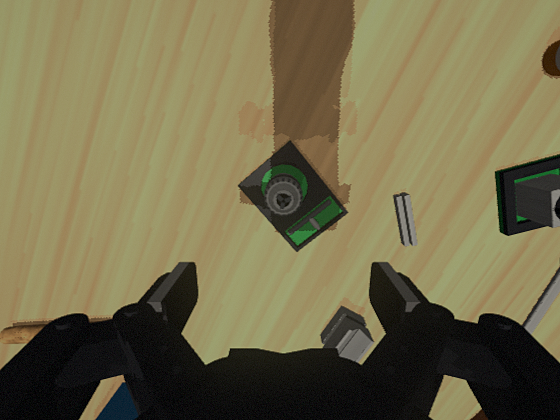

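```bash
python3 -m jog '-214 84 -10 0 0 20 1;-214 84 -10 0 0 20 1;-214 84 -10 0 0 20 1;-214 84 -10 0 0 20 1;-214 84 -10 0 0 20 1;-214 84 -10 0 0 20 1'; python3 -m jog '0 0 0 0 0 0 1';  python3 look.py w21; python3 - <<'E'
from h import *
st,i=pickle.load(open("w21.pkl","rb"))
p=proj(i,[515,-435,40],st)[0]; print(p)
u,v=p.astype(int);u0,v0=u-55,v-50;print(u0,v0)
cv2.imwrite("pics/w21z.png",cv2.resize(i["image"][v0:v0+100,u0:u0+110],None,fx=6,fy=6,interpolation=cv2.INTER_CUBIC)[:,:,::-1])
E
```

```text
clock: 25.42
eef_pos: [514.1, -435.6, 249.8]
tool_rot: [-3.139, -0.002, 1.657]
force: [-0.3, 0.3, -0.6]
width: 85.4
clock: 25.55
eef_pos: [514.6, -435.2, 251.1]
tool_rot: [-3.141, -0.001, 1.658]
force: [0.7, -0.2, 0.7]
width: 85.3
q [ 0.24  0.77  0.82  1.43 -0.58  1.19  1.22] pos [ 514.6 -435.2  251.1] rot [-1.8e+02 -1.0e-01  9.5e+01] w 85.3 t 25.55
[284.00143037 189.33642042]
229 139
```

View pics/w21z.png

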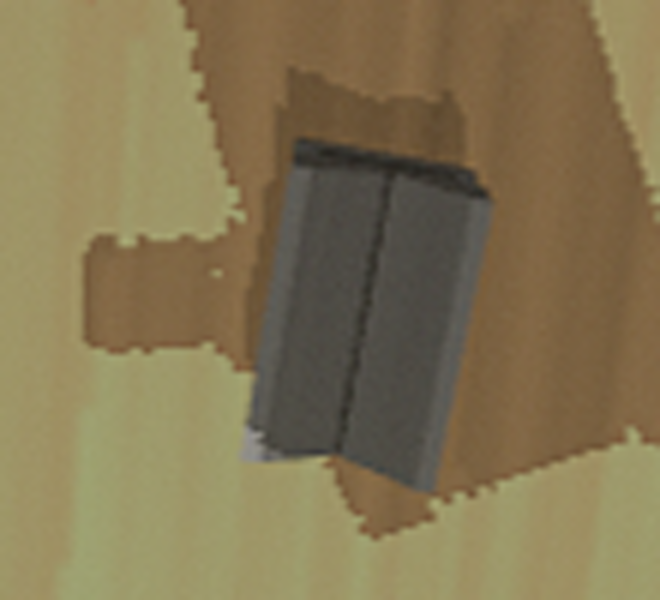

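View pics/w21.png

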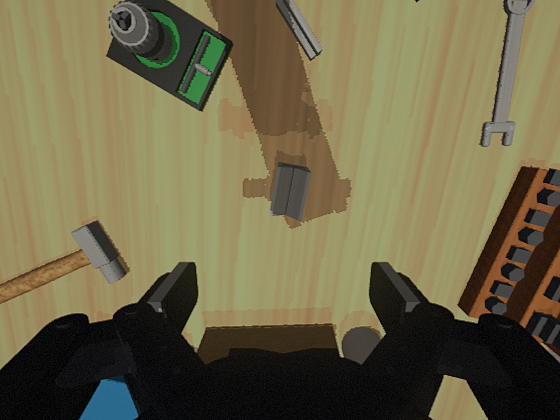

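```bash
python3 - <<'E'
from h import *
np.set_printoptions(precision=1,suppress=True)
st,i=pickle.load(open("w21.pkl","rb")); d=pickle.load(open("d0.pkl","rb"))
z=lambda p:np.array(p)/6-0.42+[229,139]
C=np.array([z(p) for p in[(293,165),(493,201),(435,492),(243,460)]])
w=onplane(i,C,56,st); print(w[:,:2],w.mean(0))
e=np.roll(w,-1,0)-w; print("len",np.linalg.norm(e,axis=1),"ang mod180",np.degrees(np.arctan2(e[:,1],e[:,0]))%180)
T=d["top"];print(proj(T,w))
P=cloud(i,st); u,v=z((275,320)).astype(int); print("zmap rail",P[v,u],P[v,u-1])
cv2.imwrite("pics/t4z.png",cv2.resize(T["image"][180:225,430:485],None,fx=12,fy=12,interpolation=cv2.INTER_CUBIC)[:,:,::-1])
s=avg(3)
E
```

```text
[[ 504.8 -405.4]
 [ 543.8 -409. ]
 [ 538.7 -468.5]
 [ 499.5 -465.1]] [ 521.7 -437.    56. ]
len [39.2 59.7 39.4 59.9] ang mod180 [174.8  85.1 175.1  85. ]
[[448.3 206.8]
 [448.8 191.2]
 [473.1 193.4]
 [472.9 209.1]]
zmap rail [ 503.1 -435.    55.3] [ 501.9 -434.8   56.8]
avg pos [ 515.1 -435.3  251.5] sd [0.2 0.1 0.1] yaw 95.0 w 85.2 F [-0.4 -0.6  0.1] q [ 0.2  0.8  0.8  1.4 -0.6  1.2  1.2]
```

View pics/t4z.png

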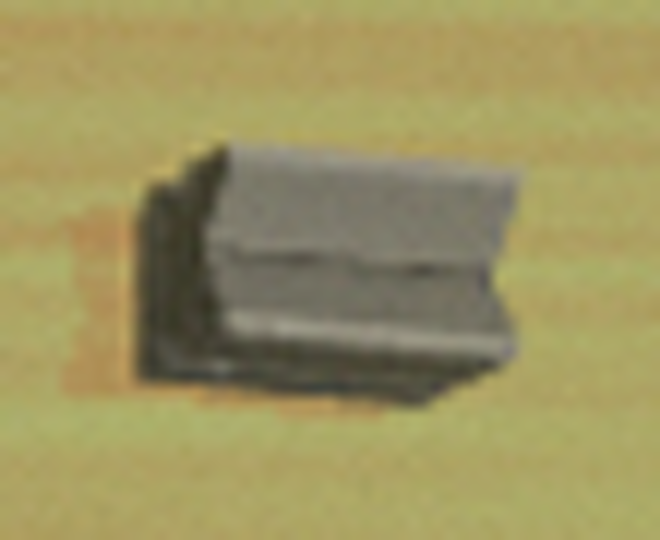

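```bash
python3 -m jog '-2.3 6.4 62 0 0 9.9 1;-2.3 6.4 124 0 0 9.9 1;-2.3 6.4 170 0 0 9.9 1;-2.3 6.4 205 0 0 9.9 1;-2.3 6.4 225 0 0 9.9 1;-2.3 6.4 233 0 0 9.9 1;-2.3 6.4 233 0 0 9.9 1'; python3 look.py w22; python3 -c "
from h import *
go(avg(3),[521.7,-437,18],85)"
```

```text
clock: 26.62
eef_pos: [522.4, -438.1, 19.0]
tool_rot: [3.141, 0.001, 1.486]
force: [0.2, -0.3, -0.1]
width: 85.4
q [ 0.3   1.04  0.68  1.57 -0.82  0.83  1.23] pos [ 522.4 -438.1   19. ] rot [180.    0.   85.1] w 85.4 t 26.62
avg pos [ 522.7 -438.5   19.7] sd [0.1 0.1 0.1] yaw 85.1 w 85.6 F [0.2 0.2 0.1] q [ 0.3   1.04  0.68  1.57 -0.82  0.83  1.23]
t=26.77 from [ 522.7 -438.5   19.7] yaw 85.1 -> [521.7, -437, 18] 85
   ROW: [ 1.4 -1.1  1.7] [ 0.  -0.   0.1] rows 0.04040368785228729
```

View pics/w22.png

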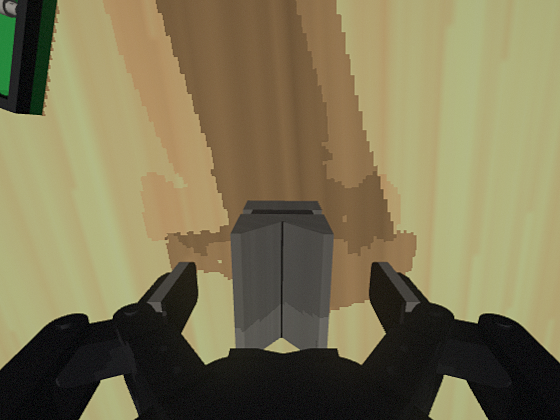

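The V-block is straight between the pads (232–333 px). Closing.

```bash
python3 -m jog '1.4 -1 1.5 0 0 0 1;1.4 -1 1.5 0 0 0 -1;1.4 -1 1.5 0 0 0 -1;1.4 -1 1.5 0 0 0 -1;1.4 -1 1.5 0 0 0 -1;1.4 -1 1.5 0 0 0 -1;1.4 -1 1.5 0 0 0 -1'; python3 look.py w23; python3 - <<'E'
from h import *
avg(1)
gon([521.7,-437,18.3],85,[480,405,205],34)
E
```

```text
clock: 27.7
eef_pos: [521.6, -436.4, 17.0]
tool_rot: [3.141, 0.0, 1.486]
force: [1.6, 0.4, 1.8]
width: 39.6
q [ 0.3   1.05  0.68  1.57 -0.83  0.83  1.23] pos [ 521.6 -436.4   17. ] rot [180.    0.   85.1] w 39.6 t 27.70
avg pos [ 521.6 -436.4   17. ] sd [0. 0. 0.] yaw 85.1 w 39.2 F [2.  0.9 2.7] q [ 0.3   1.05  0.68  1.57 -0.83  0.83  1.23]
t=0.00 from [ 521.7 -437.    18.3] yaw 85.0 -> [480, 405, 205] 34
   ROW: [ 835.2 -114.9 -186.7] [-0. -0. 51.] rows 13.81532857662097
```

View pics/w23.png

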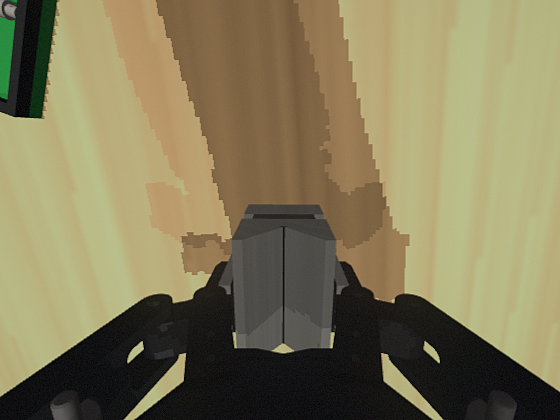

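```bash
python3 -m jog '0 0 -60 0 0 0 -1;0 0 -120 0 0 0 -1;0 0 -175 0 0 0 -1;50 -7 -187 0 0 0 -1;110 -15 -187 0 0 0 -1;170 -23 -187 0 0 5 -1;230 -32 -187 0 0 10 -1;290 -40 -187 0 0 15 -1'; python3 -m jog '60 -2 0 0 0 6 -1;120 -4 0 0 0 12 -1'; python3 -c "
from h import *
go(avg(2),[480,408,205],34)"
```

```text
clock: 28.8
eef_pos: [503.9, -141.1, 202.2]
tool_rot: [-3.137, -0.0, 1.221]
force: [1.9, 1.1, -7.1]
width: 39.5
clock: 29.05
eef_pos: [541.6, -27.3, 202.5]
tool_rot: [-3.139, 0.001, 1.011]
force: [0.7, -0.7, -8.1]
width: 39.4
avg pos [543.1 -21.1 201.6] sd [1.6 6.2 0.9] yaw 58.2 w 39.4 F [ 2.3  6.5 -9.2] q [-0.63  0.75  1.06  1.86 -0.78  1.02  0.22]
t=29.10 from [543.1 -21.1 201.6] yaw 58.2 -> [480, 408, 205] 34
   ROW: [ 331.4 -279.8   -3.4] [-0.  -0.  24.2] rows 6.940396948019416
```

```bash
python3 -m jog '35 -35 -3 0 0 2 -1;75 -68 -3 0 0 6 -1;120 -108 -3 0 0 10 -1;165 -145 -3 0 0 15 -1;212 -183 -3 0 0 20 -1;260 -220 -3 0 0 24 -1;300 -255 -3 0 0 24 -1;325 -275 -3 0 0 24 -1';python3 -m jog '0 0 0 0 0 0 -1;0 0 0 0 0 0 -1'; python3 -c "
from h import *
go(avg(2),[525.5,439.5,25.5],34)"; python3 look.py w24; python3 trays.py w24
```

```text
clock: 30.15
eef_pos: [478.0, 394.5, 204.1]
tool_rot: [-3.14, 0.005, 0.6]
force: [-0.2, -1.0, -7.6]
width: 39.6
clock: 30.4
eef_pos: [480.3, 389.9, 205.5]
tool_rot: [3.141, 0.003, 0.595]
force: [0.3, -0.6, -6.9]
width: 39.3
avg pos [480.5 389.7 205.7] sd [0.2 0.2 0.2] yaw 34.0 w 39.3 F [ 0.3 -0.3 -7.3] q [-1.33  0.94  1.23  1.65 -0.93  1.25 -0.88]
t=30.45 from [480.5 389.7 205.7] yaw 34.0 -> [525.5, 439.5, 25.5] 34
   ROW: [ 65.1 -16.1 180.2] [-0. -0.  0.] rows 3.076938699344352
q [-1.33  0.94  1.23  1.65 -0.93  1.25 -0.88] pos [481.  389.6 206.3] rot [1.8e+02 1.0e-01 3.4e+01] w 39.5 t 30.50
uv [268.4 134.1] floor [526.6 439.3   8. ] rect ((525.1659545898438, 438.4572448730469), (75.20067596435547, 56.21091842651367), 33.94584655761719) circ ((525.427001953125, 438.369384765625), 46.36323547363281) zmap z 7.421460345657067
```

View pics/w24.png

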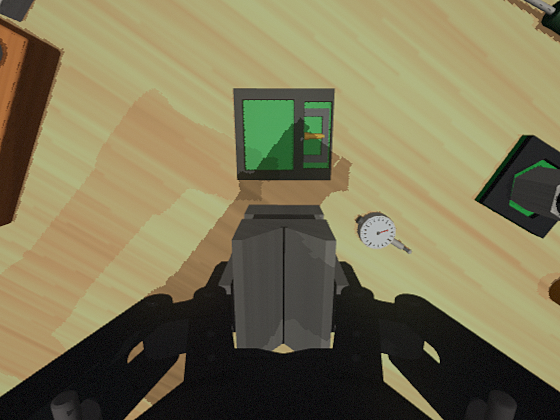

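```bash
python3 -m jog '35 -8 20 0 0 0 -1;64 -15.5 60 0 0 0 -1;64 -15.5 100 0 0 0 -1;64 -15.5 130 0 0 0 -1;64 -15.5 130 0 0 0 -1'; python3 -c "
from h import *
go(avg(3),[525.3,438.5,25.5],34)"; python3 look.py w25
```

```text
clock: 31.18
eef_pos: [523.7, 438.7, 74.1]
tool_rot: [-3.141, 0.006, 0.594]
force: [-0.4, 0.6, -7.3]
width: 39.6
avg pos [525.1 439.2  76.2] sd [1.1 0.4 1.6] yaw 34.1 w 39.5 F [-0.   0.5 -6.8] q [-1.24  1.12  1.06  1.54 -1.05  1.13 -0.91]
t=31.27 from [525.1 439.2  76.2] yaw 34.1 -> [525.3, 438.5, 25.5] 34
   ROW: [-0.2  0.7 50.7] [ 0.  -0.   0.1] rows 0.8108612237719102
q [-1.24  1.12  1.06  1.54 -1.05  1.12 -0.91] pos [526.8 440.   78.7] rot [180.   -0.2  34.1] w 39.4 t 31.32
```

View pics/w25.png

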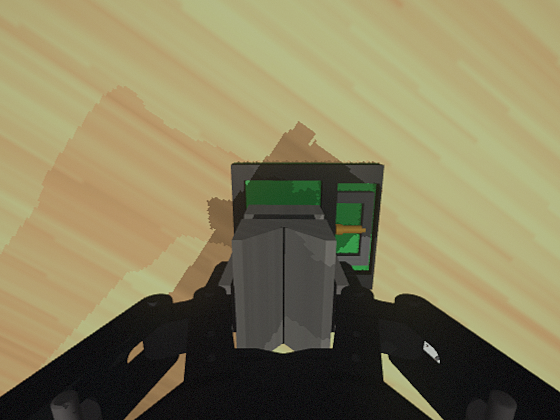

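```bash
python3 -m jog '-1 0.5 15 0 0 0 -1;-1 0.5 28 0 0 0 -1;-1 0.5 28 0 0 0 -1;-1 0.5 28 0 0 0 -1'; python3 -c "
from h import *
go(avg(3),[525.3,438.5,25.5],34)"; python3 look.py w26
```

```text
clock: 31.88
eef_pos: [524.9, 439.2, 48.8]
tool_rot: [3.141, -0.0, 0.596]
force: [0.5, -0.6, -6.8]
width: 39.3
avg pos [525.1 439.3  49.1] sd [0.1 0.  0.2] yaw 34.1 w 39.2 F [-0.1 -0.5 -7.6] q [-1.22  1.14  1.    1.56 -1.06  1.07 -0.9 ]
t=31.98 from [525.1 439.3  49.1] yaw 34.1 -> [525.3, 438.5, 25.5] 34
   ROW: [-0.3  0.8 23.6] [ 0.  -0.   0.1] rows 0.37718448773199886
q [-1.22  1.14  1.    1.56 -1.06  1.07 -0.9 ] pos [525.1 439.4  49.3] rot [ 1.80e+02 -1.00e-01  3.41e+01] w 39.6 t 32.02
```

View pics/w26.png

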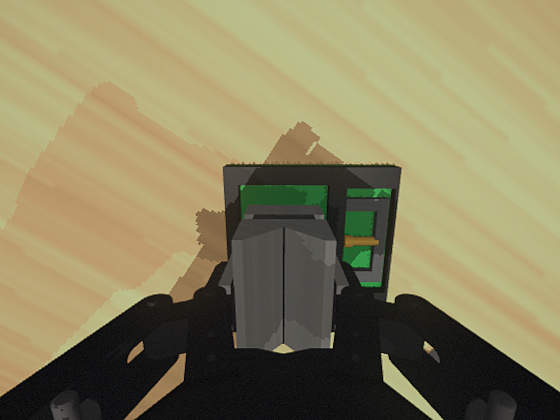

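```bash
python3 -m jog '0 0.5 10 0 0 0 -1;0 0.5 17 0 0 0 -1;0 0.5 21 0 0 0 -1;0 0.5 23 0 0 0 -1;0 0.5 23 0 0 0 -1;0 0.5 23 0 0 0 -1'; python3 -c "
from h import *
avg(2)"; python3 look.py w27
```

```text
clock: 32.83
eef_pos: [525.2, 438.9, 26.1]
tool_rot: [3.142, -0.0, 0.596]
force: [0.1, 0.9, -7.6]
width: 39.3
avg pos [525.2 438.9  26.1] sd [0. 0. 0.] yaw 34.1 w 39.2 F [ 0.1 -0.  -7.4] q [-1.21  1.15  0.96  1.56 -1.07  1.02 -0.9 ]
q [-1.21  1.15  0.96  1.56 -1.07  1.02 -0.9 ] pos [525.1 438.9  26.1] rot [180.   -0.   34.1] w 39.2 t 32.92
```

View pics/w27.png

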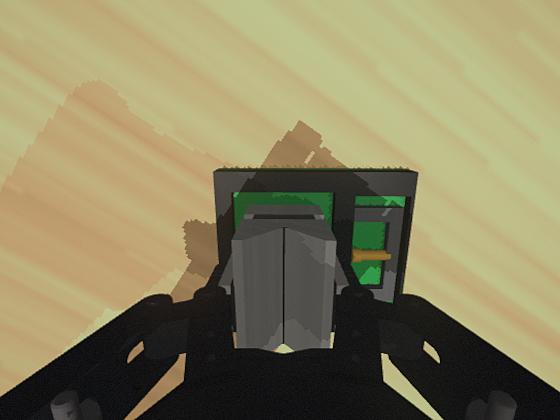

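No contact yet, so I'll creep down.

```bash
python3 -m jog '0 0 0.5 0 0 0 -1;0 0 1 0 0 0 -1;0 0 1 0 0 0 -1';python3 -c "
from h import *
avg(2)"
```

```text
clock: 33.35
eef_pos: [525.1, 438.9, 25.1]
tool_rot: [-3.141, -0.0, 0.596]
force: [0.0, -0.1, -5.0]
width: 39.5
avg pos [525.  438.9  25.1] sd [0. 0. 0.] yaw 34.1 w 39.5 F [-0.1  0.1 -5.3] q [-1.2   1.15  0.96  1.56 -1.07  1.02 -0.9 ]
```

```bash
python3 -m jog '0 0 0.5 0 0 0 -1;0 0 0.5 0 0 0 -1';python3 -c "
from h import *
avg(2)"
```

```text
clock: 33.7
eef_pos: [525.0, 438.9, 25.0]
tool_rot: [-3.141, -0.0, 0.596]
force: [-3.8, -1.4, 0.8]
width: 39.6
avg pos [525.  438.9  25. ] sd [0. 0. 0.] yaw 34.1 w 39.5 F [-3.9 -1.1  1.7] q [-1.2   1.15  0.95  1.56 -1.07  1.02 -0.9 ]
```

```bash
python3 -m jog '0 0 0 0 0 0 1;0 0 0 0 0 0 1;0 0 0 0 0 0 1;0 0 0 0 0 0 1;0 0 -40 0 0 0 1;0 0 -100 0 0 0 1;0 0 -160 0 0 0 1;0 0 -200 0 0 0 1'; python3 -m jog '0 0 0 0 0 0 1;0 0 0 0 0 0 1'; python3 look.py w28; python3 - <<'E'
from h import *
from cell import ctrl
d={}
for n in("top","scene"):
    i=ctrl.get_image(n);d[n]=i
    cv2.imwrite(f"pics/{n}F.png",i["image"][:,:,::-1])
pickle.dump(d,open("dF.pkl","wb"))
d0=pickle.load(open("d0.pkl","rb"));a=d["top"]["image"]
B=[(u,v) for u,v in((338,152),(225,153),(394,270),(108,200))]
t=[cv2.resize(a[v-30:v+30,u-35:u+35],None,fx=5,fy=5,interpolation=cv2.INTER_CUBIC) for u,v in B]
cv2.imwrite("pics/fin.png",np.vstack([np.hstack(t[:2]),np.hstack(t[2:])])[:,:,::-1])
P=cloud(d["top"]);np.set_printoptions(precision=1,suppress=True)
for n,(u,v) in dict(sq=(338,145),hexb=(222,147),ch=(398,265),vee=(108,196)).items():
    q=P[v-12:v+13,u-12:u+13].reshape(-1,3); print(n,"top z pct95",np.nanpercentile(q[:,2],[90,95,99]))
for n,(u,v) in dict(bottle=(283,177),gauge=(176,209)).items():
    print(n,"mean abs diff",np.abs(a[v-15:v+16,u-18:u+19].astype(int)-d0["top"]["image"][v-15:v+16,u-18:u+19]).mean())
E
```

```text
clock: 34.8
eef_pos: [525.9, 438.8, 227.6]
tool_rot: [3.141, -0.003, 0.595]
force: [0.0, 0.6, -0.5]
width: 85.5
clock: 35.05
eef_pos: [524.4, 438.9, 223.5]
tool_rot: [-3.141, 0.001, 0.596]
force: [-0.6, 0.3, -0.2]
width: 85.1
q [-1.25  0.94  1.12  1.44 -0.85  1.3  -1.04] pos [524.4 438.9 223.5] rot [-1.80e+02  1.00e-01  3.41e+01] w 85.1 t 35.05
sq top z pct95 [83.9 85.1 87.9]
hexb top z pct95 [83.7 85.4 88.1]
ch top z pct95 [78.3 82.  85.1]
vee top z pct95 [62.3 64.3 66.4]
bottle mean abs diff 3.068875326939843
gauge mean abs diff 2.750653879686138
```

View pics/fin.png

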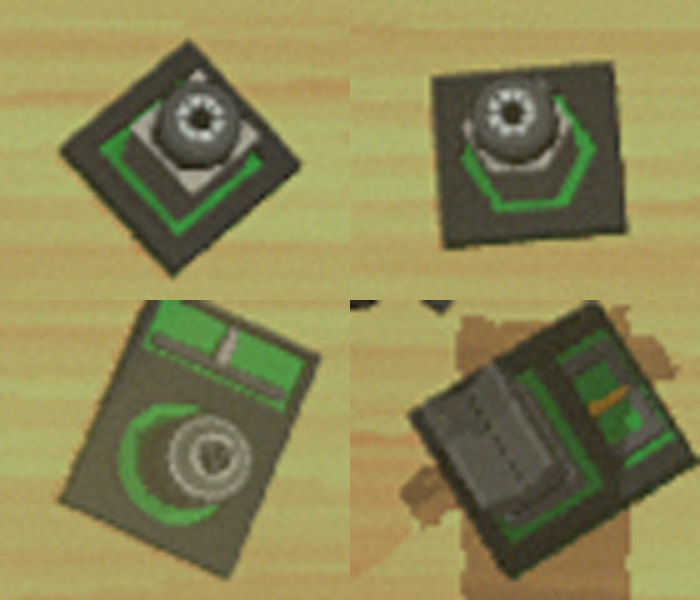

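View pics/topF.png

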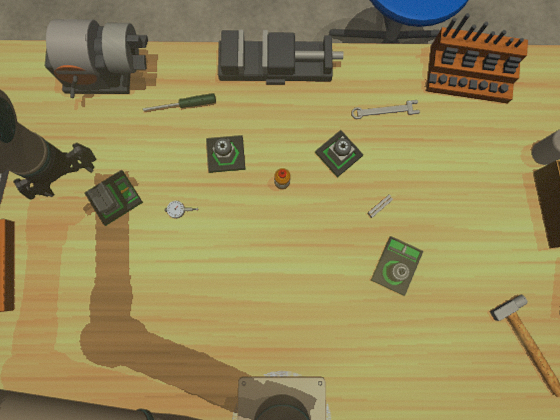

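View pics/w28.png

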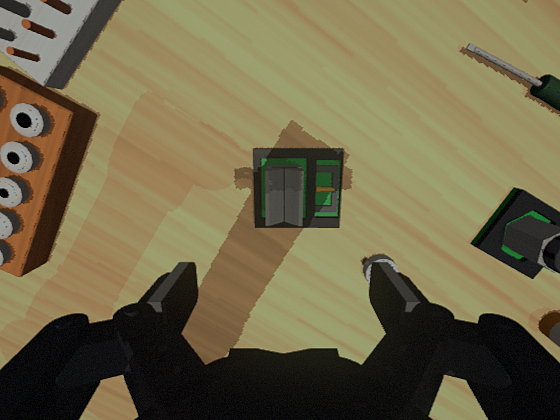

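View pics/sceneF.png

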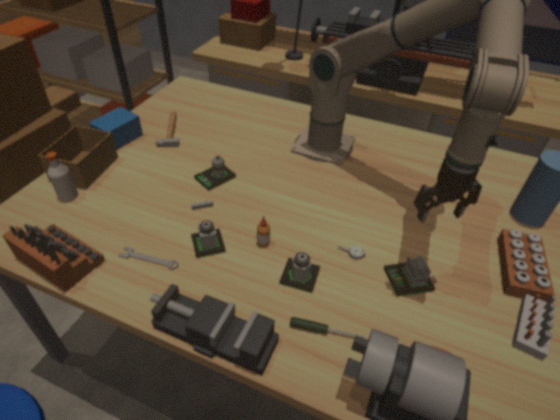

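```bash
python3 - <<'E'
from h import *
np.set_printoptions(precision=1,suppress=True)
T=pickle.load(open("dF.pkl","rb"))["top"];d=lambda p,c:np.array(p)/5-.4+np.array(c)-[35,30]
for n,uv,z,s,f in(("sq",d((200,119),(338,152)),83,(653.9,-147),"w7"),("hex",d((161,113),(225,153)),83,(651.1,145.1),"w13"),("chuck",d((212,457-300),(394,270)),84,(349.1,-277.4),"w20")):
    print(n,"axis at top",onplane(T,uv,z)[0],"seat",s,"wrist pix expected if seated",proj(pickle.load(open(f+".pkl","rb"))[1],[*s,z],pickle.load(open(f+".pkl","rb"))[0]))
E
```

```text
sq axis at top [ 650.2 -146.7   83. ] seat (653.9, -147) wrist pix expected if seated [[285.  199.9]]
hex axis at top [648.5 146.3  83. ] seat (651.1, 145.1) wrist pix expected if seated [[284.8 188.7]]
chuck axis at top [ 347.5 -276.3   84. ] seat (349.1, -277.4) wrist pix expected if seated [[284.  200.1]]
```

```bash
python3 -c "
from cell import ctrl
print(ctrl.finish_job())"
```

```text
the job is handed in; nothing more can be done
None
```

I put all four pieces away in the order listed: square block, hex block, chuck, then V-block. Each was gripped by its body, lowered until the wrist force showed floor contact, then released. The job was handed in at about 35 s of the 109 s allowed.

**Seating:** In the last pictures all four stand upright inside their cut-outs. The square and hex blocks' axes lie 3–4 mm from the seat centres and the chuck's about 2 mm, with 8 mm to spare on each side. The V-block's gripper position at release was within 1 mm of its seat.

**Heights:** The depth map puts the tops at about 84, 84, 82 and 64 mm (square, hex, chuck, V-block). Expected heights are 83, 83, 84 and 64 mm; the readings are noisy by a few mm.

**Bystanders:** The oil bottle and dial gauge look unchanged in the top view.

**Disagreements:**
- The scene camera placed the square and hex tray centres up to 8 mm off the top view, so I used the top and wrist views, which agreed to about 1 mm.
- Triangulating the chuck's top gave 70 mm instead of 76 mm because of the small angle between the two views.
- Triangulating the square tray's floor gave 12.5 mm, against 7.5 mm from the depth map and 8 mm in the text. I lowered to the text's 8 mm, and the contact force confirmed it.

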